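Meter pipe-yoke ball rollers out of a slide-gate feeder, colour by colour, onto two racks

ROBOT

A 6-joint arm with a two-finger parallel gripper is mounted at the origin on a cart in front of the work surface, level with it; the furniture and walls round the work are solid. World frame = base frame: x ahead of the robot, y to its left, z up, the work surface at z = 0. Lengths are in m, angles in degrees, forces in N, time in s.
With the tool pointing down it reaches from about 0.4 to 0.825 m from the base axis. Payload 7 kg.
Tool frame: the origin (TCP) lies midway between the tips of the shut fingers; the grasp point (between the pads) lies 19 mm behind it; z points along the fingers, y is the direction in which the jaws open and shut (so a half turn about z gives the same grasp; the last joint's range is limited). The gripper opens to 88 mm and grips with 3 to 60 N. Pads are 19 mm wide; open, the fingers measure 130 mm over their backs; the gripper's body (78 mm by 193 mm) begins 47 mm behind the grasp point.
Start: joints at [-51.847, 20.546, 0.682, 0, -70.136, -16.507], TCP at [0.249, -0.627, 0.227] pointing down, gripper open.
Joint ranges: [-176.03, 176.03], [-82.01, 121.73], [-58.28, 71.71], [-173.87, 95.51], [-174.79, -0.11], [-173.66, 173.66]. Speed limits (degrees/s): [136.94, 136.94, 172.46, 180, 180, 180].

INTERFACE

Orientations are given as [roll, pitch, yaw] about the fixed x, y, z axes, in that order (R = Rz(yaw) Ry(pitch) Rx(roll)).
In Python, from plant import r gives the robot as it stands. The module is installed in compiled form; this text tells all that it offers.
- The arm moves only by the tool send_rows, never from a script. Its argument "motion" is a list of rows, each an object with "travel": the shift along the tool's x, y, z in m, a list of three; "spin": the turn about the tool's z in degrees. In form: [{"travel": [tx, ty, tz], "spin": spin}, ...]. A call has 1 to 5 rows; each row shifts and turns the pose as measured when the row begins, along the tool's axes as they then stand; what a row does not reach is not made up. A row lasts 1/12 s, in which the tool goes at most 41.7 mm and 7.16 degrees, less where a joint would pass 70% of its speed; a pose out of reach is approached as far as the arm can. A call is refused whole if a number of a shift passes 0.0417 or a number of a turn 7.16, either way. A call with a gripper value outside its range is refused whole. "gripper" is the gripper command: -1 is shut, 1 is fully open, values between are in proportion, set as the call begins (left out, the last holds). The fingers move at their own pace and stop on an object; "squeeze" is the grip in N (left out, the last holds). Time passes only in rows, so rows that do not move let the fingers close. It gives the time, the measured TCP pose, the force and the opening at its end, in the units of the state.
- r.get_state(): the state, without advancing time (a new reading comes with each control period).
- r.capture(name): name is "side" or "top" or "wrist"; returns (picture, depth): 400x640x3 uint8, blue, green, red; 400x640 float32, m along the optical axis (not along the pixel's ray), 0 where there is no reading.
- r.get_calibration(name): a dict with "fov_y" (degrees; the focal length in pixels is half the picture's height over the tangent of half this angle, whatever the lens; pixels are square), "cx", "cy" (the principal point, pixels), "origin" and "orientation" of the camera in the world. Camera axes: x right, y down, z forward; pixel columns grow to the right and rows downward; lengths in m; the calibration is good to about 2 mm. A picture is of the moment at which its call begins: read the wrist's pose just before it. get_calibration takes no time and is no camera call; for the wrist camera it gives the pose at the moment of the call.
- r.close_job(): hands the job in, once; it reports no verdict.
Trained networks look in the newest picture that a camera, given by its name, has taken for a name from the list of things; names that differ only in an ending like _2 or _b are one class to them, and where a whole thing is asked for, a point or a joint stands for the part that bears it (a point fixed in the world has none). Each returns a list of dicts, best first, with "conf" (0 to 1); they miss things now and then, are a little off and sometimes report something else, mostly with a low value. They report only what shows in the picture. A call takes as long as a camera call.
- r.boxes_of(camera, target): "at" ([x, y, z] in m, in the coordinates of the camera as it stood for that picture, good to about 4 mm: the middle of the surface that is visible of it).
- r.pinpoint(camera, target): "at" ([x, y, z] in m, in the coordinates of the camera as it stood for that picture, good to about 4 mm: a listed point, or the origin of a listed thing).
The state is a dict: "time_s": time; "joints": joint angles; "qd": joint speeds; "joint_torque": joint torques, N m; "tcp_pos": TCP position; "eef_rot": TCP orientation; "contact_force": force on the tool from outside, world axes, zero at the start; "moment": the same for the moment, N m; "gripper_width": finger opening in m.
Only numpy, scipy, OpenCV 4.12 (cv2) and the standard library are available. Lean on these libraries where they do the work, as an engineer would, in place of code of your own. Each camera call takes 0.05 s, during which the arm holds its last target. There are 200 camera calls.

TASK

Pull the feeder's gate just far enough out to let all the orange rollers drop while the green and grey ones stay in the hopper, push it fully shut, and lay every orange roller in the saddles of the orange rack. Then pull the gate further to release the green rollers but not the grey one, push it fully shut again and lay every green roller in the saddles of the green rack. Each roller ends lying still with its axle in a pair of V saddles, one ball outside each rail.

Things in the scene. Friction and masses are not known exactly. Their poses are not given: they have to be found in the camera images.
- feeder: slide-gate feeder, fixed (place and yaw vary): blue hopper with one clear side over a steel ramp. Origin on the table under the hopper's front wall; +y runs downhill out along the ramp, z up. Hopper: y -147 to 0, x -78 to 78, rim z 278 mm. Three lanes one behind the other: back, middle, front, 47 mm apart.
- ramp_foot (a point): foot of the ramp, middle, on its surface; frame as the feeder's. The ramp rises 9 degrees (0.157) from here to feeder -y; cheeks 26 mm high at x +-75 mm, guide rails 12 mm high at x +-30 mm. Stops 52 mm high at x +-51 mm, open between. Dropped rollers roll down and queue ball to ball: axles across, centres at y about -19, -57, -94 mm; now and then one lies on top.
- back_lane (a point): floor (gate top) of the hopper's back lane, at its middle; lane 43 mm long (feeder y), 146 mm wide, open at the top 122 mm higher. It holds two or three orange rollers, one on another, axle along feeder x. With the gate 0.044 or more open they all roll out within about 1 s.
- middle_lane (a point): floor (gate top) of the hopper's middle lane, at its middle; lane 43 mm long (feeder y), 146 mm wide, open at the top 122 mm higher. It holds one or two green rollers, one on another, axle along feeder x. They stay while the gate is under 0.063 open, and all roll out within about 1 s at 0.091 or more.
- front_lane (a point): floor (gate top) of the hopper's front lane, at its middle; lane 43 mm long (feeder y), 146 mm wide, open at the top 122 mm higher. It holds one grey roller or none, axle along feeder x. It stays while the gate is under 0.110 open.
- gate (a joint): flat slide gate under the lanes: 0 = fully shut, grows in m as it is pulled out along feeder +y, at most 0.135. It uncovers the back lane first, then the middle, then the front one. Stays where it is left; about 3 N of friction, somewhat more with rollers on it.
- gate_handle (a point): point to pinch on the gate's upright red tab: 12 mm thick along feeder y, 50 mm wide along feeder x, top 18 mm above this point, gate plate 30 mm below. When shut it stands 85 mm ahead of the hopper's front wall; 186 mm above the table. Moves with the gate.
- orange_rack: rack with orange base and end plates, fixed (place and yaw vary; racks may be swapped). Origin on the table, middle. Rails 6 mm thick along y at x +-24 mm, each with 90 degree V saddles at y -56, 0, +56 mm, 31 mm wide, tips 60 mm high. A roller in a saddle pair: axle along rack x, centre 52 mm high, balls outside the rails with 5 mm play each way.
- green_rack: rack with green base and end plates, fixed (place and yaw vary; racks may be swapped). Origin on the table, middle. Rails 6 mm thick along y at x +-24 mm, each with 90 degree V saddles at y -56, 0, +56 mm, 31 mm wide, tips 60 mm high. A roller in a saddle pair: axle along rack x, centre 52 mm high, balls outside the rails with 5 mm play each way.
- orange_1: loose orange roller, 160 g, 140 mm long: a steel axle 11 mm thick with a rubber ball 38 mm in diameter at each end, ball centres 102 mm apart, 64 mm of bare axle between. Origin: middle of the axle, x along the axle, 19 mm above what the balls stand on. Lowest of the stack.
- orange_2: loose orange roller, 160 g, 140 mm long: a steel axle 11 mm thick with a rubber ball 38 mm in diameter at each end, ball centres 102 mm apart, 64 mm of bare axle between. Origin: middle of the axle, x along the axle, 19 mm above what the balls stand on. Second of the stack.
- orange_3: loose orange roller, 160 g, 140 mm long: a steel axle 11 mm thick with a rubber ball 38 mm in diameter at each end, ball centres 102 mm apart, 64 mm of bare axle between. Origin: middle of the axle, x along the axle, 19 mm above what the balls stand on. Top of the stack, not always present.
- green_1: loose green roller, 160 g, 140 mm long: a steel axle 11 mm thick with a rubber ball 38 mm in diameter at each end, ball centres 102 mm apart, 64 mm of bare axle between. Origin: middle of the axle, x along the axle, 19 mm above what the balls stand on. Lowest of the stack.
- green_2: loose green roller, 160 g, 140 mm long: a steel axle 11 mm thick with a rubber ball 38 mm in diameter at each end, ball centres 102 mm apart, 64 mm of bare axle between. Origin: middle of the axle, x along the axle, 19 mm above what the balls stand on. On top of the other, not always present.
- grey_1: loose grey roller, 160 g, 140 mm long: a steel axle 11 mm thick with a rubber ball 38 mm in diameter at each end, ball centres 102 mm apart, 64 mm of bare axle between. Origin: middle of the axle, x along the axle, 19 mm above what the balls stand on. Stays in the hopper. Not always present.

How it is judged:
By the outcome, as a careful person would: the job done as asked, in the order asked, and still so for the second after the job is handed in, with the robot touching nothing.
Of orange_3, green_2, grey_1 only 1 to 3 are there at a start; the rules pass over those that are not, and their reading is None.
Once in a run the grip may slacken for a moment while it holds something.
It also fails if it takes over 210 s, if anything falls off the work surface, if the arm or the gripper's body presses on something with over 40 N, if the wrist force passes 120 N, or if a joint passes its speed limit or range.

## Working session

There is one attempt and no reset: what is moved stays moved. The work goes in short steps, Python scripts to look and compute and a tool call to move; the robot and the scene stay as the last step left them, time stands still between calls to the robot, and variables do not carry over. Pictures are saved under pics/ and viewed, about 12 in all and at most 16, crops included, and the job is handed in when it is done.

Besides the shell and the picture viewer there is one more tool, called after ">>>" as a command line: name --argument value ..., lists and objects as JSON in quotes. send_rows: Moves the arm, as the interface text tells. Its arguments: {"type":"object","properties":{"motion":{"type":"array"},"gripper":{"type":"number"},"squeeze":{"type":"number"}},"required":["motion"]}

```bash
mkdir -p pics; cat > h.py <<'E'
import numpy as np, cv2
from scipy.spatial.transform import Rotation as R
from plant import r
def pose(cam):
    c=r.get_calibration(cam); o=np.array(c["orientation"],float)
    M=o if o.shape==(3,3) else (R.from_quat(o) if o.size==4 else R.from_euler('xyz',o,degrees=True)).as_matrix()
    return c,np.array(c["origin"]),M
def shot(cam,name=None):
    p=pose(cam); im,d=r.capture(cam)
    if name: cv2.imwrite(f"pics/{name}.png",im)
    return im,d,p
def find(cam,t,p,f=None):
    return [(round(q["conf"],2),np.round(p[2]@np.array(q["at"])+p[1],4)) for q in (f or r.pinpoint)(cam,t)]
def cloud(d,p):
    c,o,M=p; fl=200/np.tan(np.radians(c["fov_y"]/2)); v,u=np.mgrid[:400,:640]
    P=np.dstack([(u-c["cx"])/fl*d,(v-c["cy"])/fl*d,d])
    return P@M.T+o
E
python3 - <<'E'
from h import *
print(r.get_state()); 
for cam in("side","top"):
    print(r.get_calibration(cam))
    im,d,p=shot(cam,cam+"0")
    for t in["feeder","ramp_foot","back_lane","middle_lane","front_lane","gate_handle","orange_rack","green_rack","orange_1","green_1","grey_1"]:
        print(cam,t,find(cam,t,p)[:4])
a=cv2.imread("pics/side0.png");b=cv2.imread("pics/top0.png");cv2.imwrite("pics/a.png",np.vstack([a,b])[:, :])
E
```

```text
{'time_s': 0.0, 'joints': array([-5.18461758e+01,  2.05914051e+01,  6.33947001e-01, -2.05051433e-02,
       -7.01350865e+01, -1.65064735e+01]), 'qd': array([ 0.06835723,  0.07219374, -0.09684169,  0.06277175, -0.03999395,
        0.03092877]), 'joint_torque': array([ 1.71690886e-04, -5.82726896e+01,  2.93071944e+01,  6.99730530e+00,
        7.13380767e-03, -1.41948622e-04]), 'tcp_pos': array([ 0.24879744, -0.62695311,  0.22562313]), 'eef_rot': array([ 1.79905792e+02, -7.81502344e-03, -1.58359626e+02]), 'contact_force': array([-0.31303674,  0.18565157, -0.08055423]), 'moment': array([ 0.02203957, -0.05463816, -0.01392529]), 'gripper_width': 0.08758724623424378}
{'fov_y': 55.52100886338823, 'cx': 325.83837323250265, 'cy': 199.63983203298503, 'origin': array([ 1.27185905, -0.16311097,  0.71871647]), 'orientation': array([-125.35686198,   -0.8381812 ,   68.84693896])}
side feeder [(0.67, array([ 6.136e-01,  2.257e-01, -3.000e-04]))]
side ramp_foot [(0.55, array([ 0.644 , -0.0245,  0.0107]))]
side back_lane []
side middle_lane []
side front_lane [(0.61, array([0.6159, 0.2505, 0.1531]))]
s
[... 541 characters left out ...]
mp_foot [(0.57, array([ 0.6371, -0.0324,  0.0102])), (0.34, array([0.6052, 0.2954, 0.1797]))]
top back_lane [(0.49, array([ 0.4338, -0.0493, -0.0032]))]
top middle_lane [(0.56, array([0.6036, 0.2988, 0.1493])), (0.2, array([ 0.6111,  0.2223, -0.0029]))]
top front_lane [(0.85, array([0.6117, 0.249 , 0.1529]))]
top gate_handle [(0.77, array([0.6259, 0.1362, 0.188 ]))]
top orange_rack [(0.85, array([ 0.4326, -0.0534, -0.0031]))]
top green_rack [(0.96, array([4.141e-01, 1.666e-01, 2.000e-04]))]
top orange_1 [(0.93, array([0.5999, 0.3464, 0.2095])), (0.45, array([0.6018, 0.3417, 0.1771]))]
top green_1 [(0.93, array([0.6067, 0.2934, 0.2101])), (0.43, array([0.6049, 0.2962, 0.1738]))]
top grey_1 []
```

View pics/side0.png

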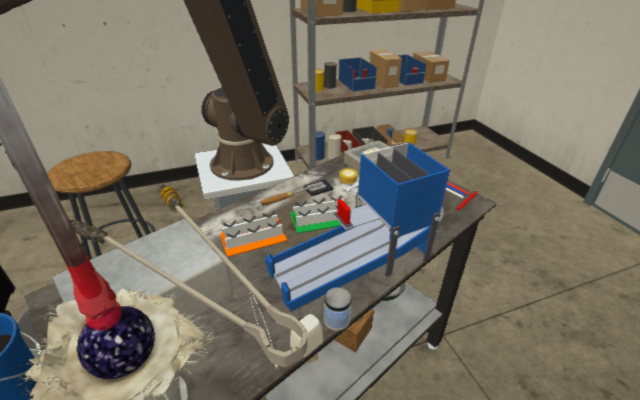

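View pics/top0.png

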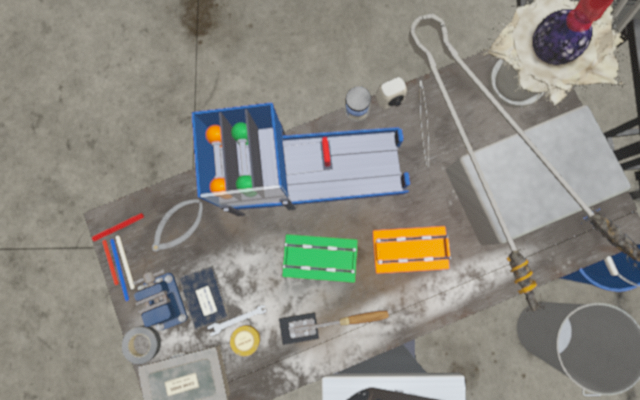

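Side view: the red tab is at about (344,212), with the hopper and ramp at right and the racks at (253,232) and (318,215). Top view: orange balls are in the back lane (215,133/185), green in the middle lane (240,130/183), and the front lane looks empty. The racks are at (412,250) orange and (320,258) green. Next I'll get the yaws and stack heights from depth.

```bash
python3 - <<'E'
from h import *
im,d,p=shot("top"); C=cloud(d,p); hsv=cv2.cvtColor(im,cv2.COLOR_BGR2HSV)
H,S,V=[hsv[...,i].astype(int) for i in range(3)]
X,Y,Z=C[...,0],C[...,1],C[...,2]
def rect(m,n):
    P=C[m]; q=cv2.minAreaRect(P[:,:2].astype(np.float32)*1000); print(n,len(P),np.round(q[0],1),np.round(q[1],1),round(q[2],1),'z',np.round(np.percentile(P[:,2],[2,50,98]),3))
k=np.ones((3,3),np.uint8)
op=lambda m:cv2.morphologyEx(m.astype(np.uint8),cv2.MORPH_OPEN,k)>0
rect(op((H>8)&(H<22)&(S>150)&(Z<.05)&(abs(X-.43)<.12)&(abs(Y+.05)<.13)),"orack")
rect(op((H>45)&(H<80)&(S>120)&(Z<.05)&(abs(X-.41)<.12)&(abs(Y-.16)<.13)),"grack")
rect(op((d>0)&(Z>.262)&(Z<.295)&(abs(X-.61)<.15)&(abs(Y-.3)<.15)),"rim")
rect((d>0)&((H<6)|(H>174))&(S>150)&(Z>.16)&(Z<.22)&(abs(X-.62)<.08)&(abs(Y-.14)<.08),"tab")
for n,m in(("oball",(H>8)&(H<22)&(S>150)),("gball",(H>45)&(H<80)&(S>120))):
    m=m&(Z>.15)&(Z<.3)&(abs(X-.61)<.12)&(Y>.2)&(Y<.42); print(n,m.sum(),np.percentile(Z[m],[5,50,98]).round(3))
# ramp plane: fit
m=op((S<60)&(Z>.0)&(Z<.09)&(abs(X-.63)<.06)&(Y<.1)&(Y>-.05)&(d>0)); A=np.c_[C[m][:,:2],np.ones(m.sum())]; s=np.linalg.lstsq(A,C[m][:,2],rcond=None)[0]; print("ramp",m.sum(),s,np.degrees(np.arctan(np.hypot(*s[:2]))),np.degrees(np.arctan2(-s[1],-s[0])))
# front lane content
F=np.array([.6105,.225]);a=np.radians(-83.5);e=np.array([np.cos(a),np.sin(a)]);yy=(C[...,:2]-F)@e
for lo,hi in((-.04,-.01),(-.09,-.055),(-.137,-.104)):
    m=(yy>lo)&(yy<hi)&(abs(X-.61)<.09)&(d>0); print(lo,np.percentile(Z[m],[5,25,50,75,95]).round(3))
E
```

```text
orack 2659 [432.1 -52.7] [101.  171.6] 2.5 z [0.003 0.007 0.032]
grack 2453 [415.3 158.9] [166.5  98.1] 84.8 z [0.003 0.007 0.032]
rim 1873 [605.7 296.1] [156.3 147.6] 5.7 z [0.263 0.273 0.278]
tab 133 [620.9 137.8] [47.9 10.4] 5.3 z [0.186 0.202 0.205]
oball 376 [0.221 0.227 0.231]
gball 388 [0.22  0.227 0.231]
ramp 2795 [-0.01821386  0.13159577  0.02767561] 7.567447093812388 -82.11989205583907
-0.04 [0.001 0.154 0.156 0.219 0.276]
-0.09 [-0.     0.191  0.221  0.23   0.275]
-0.137 [0.08  0.213 0.224 0.231 0.275]
```

>>> send_rows --motion '[{"travel": [0,0,-0.04],"spin": 0},{"travel": [0,0,-0.04],"spin": 0},{"travel": [0,0,-0.04],"spin": 0},{"travel": [0,0,-0.03],"spin": 0}]' --gripper 1

```text
time_s: 1.58
tcp_pos: [0.2472, -0.624, 0.3716]
eef_rot: [179.0, -0.1, -158.4]
contact_force: [0.8, -0.8, 1.3]
gripper_width: 0.0874
```

>>> send_rows --motion '[{"travel": [-0.0285,0.026,0],"spin": 0},{"travel": [-0.0285,0.026,0],"spin": 0},{"travel": [-0.0285,0.026,0],"spin": 0},{"travel": [-0.0285,0.026,0],"spin": 0},{"travel": [-0.0285,0.026,0],"spin": 0}]'

```text
time_s: 2.0
tcp_pos: [0.3325, -0.4538, 0.3803]
eef_rot: [179.7, -0.1, -159.0]
contact_force: [1.2, 0.2, 1.1]
gripper_width: 0.0877
```

>>> send_rows --motion '[{"travel": [-0.0285,0.026,0],"spin": 0},{"travel": [-0.0285,0.026,0],"spin": 0},{"travel": [-0.0285,0.026,0],"spin": 0},{"travel": [-0.0285,0.026,0],"spin": 0},{"travel": [-0.0285,0.026,0],"spin": 0}]'

```text
time_s: 2.42
tcp_pos: [0.4204, -0.2726, 0.3824]
eef_rot: [179.8, 0.1, -159.1]
contact_force: [1.0, 0.1, 0.3]
gripper_width: 0.0879
```

>>> send_rows --motion '[{"travel": [-0.0285,0.026,0],"spin": 0},{"travel": [-0.0285,0.026,0],"spin": 0},{"travel": [-0.0285,0.026,0],"spin": 0},{"travel": [-0.0285,0.026,0],"spin": 0},{"travel": [-0.0285,0.026,0],"spin": 0}]'

```text
time_s: 2.83
tcp_pos: [0.5085, -0.0905, 0.3858]
eef_rot: [179.9, 0.4, -159.0]
contact_force: [0.5, -0.7, -0.1]
gripper_width: 0.0877
```

>>> send_rows --motion '[{"travel": [-0.0285,0.026,0],"spin": 0},{"travel": [-0.0285,0.026,0],"spin": 0},{"travel": [-0.0285,0.026,0],"spin": 0},{"travel": [-0.0285,0.026,0],"spin": 0},{"travel": [-0.0285,0.026,0],"spin": 0}]'

```text
time_s: 3.25
tcp_pos: [0.5967, 0.0921, 0.3897]
eef_rot: [180.0, 0.7, -158.9]
contact_force: [1.3, -0.9, 0.9]
gripper_width: 0.0874
```

>>> send_rows --motion '[{"travel": [0,0,0],"spin": 7},{"travel": [0,0,0],"spin": 7},{"travel": [0,0,0],"spin": 2.5}]'

```text
time_s: 3.5
tcp_pos: [0.5994, 0.1009, 0.3863]
eef_rot: [179.8, 0.4, -175.6]
contact_force: [-0.5, 0.1, 0.0]
gripper_width: 0.0876
```

```bash
python3 - <<'E'
from h import *
s=r.get_state();print(s["joints"],s["tcp_pos"],s["eef_rot"])
im,d,p=shot("side","s1"); C=cloud(d,p); t=s["tcp_pos"]
D=C-t; m=(d>0)&(abs(D[...,0])<.15)&(abs(D[...,1])<.15)
for lo in np.arange(0,.2,.02):
    q=m&(D[...,2]>lo)&(D[...,2]<lo+.02)
    if q.sum()>5: print(round(lo,2),q.sum(),D[q].min(0).round(3),D[q].max(0).round(3))
E
```

```text
[ 2.79346463e+01  1.06216730e+01  7.44307752e+00 -2.17612108e-02
 -8.63517104e+01 -1.13546843e+02] [0.59943936 0.10091784 0.38628507] [ 179.79243538    0.42190303 -175.6142566 ]
0.0 189 [-0.011 -0.06   0.   ] [0.02  0.059 0.02 ]
0.02 224 [-0.012 -0.064  0.02 ] [0.018 0.062 0.04 ]
0.04 230 [-0.012 -0.067  0.04 ] [0.018 0.066 0.06 ]
0.06 516 [-0.039 -0.092  0.061] [0.047 0.091 0.08 ]
0.08 944 [-0.033 -0.099  0.08 ] [0.049 0.096 0.1  ]
0.1 1354 [-0.044 -0.099  0.1  ] [0.049 0.098 0.12 ]
0.12 482 [-0.017 -0.052  0.12 ] [0.028 0.018 0.14 ]
0.14 424 [-0.029 -0.053  0.14 ] [0.044 0.018 0.16 ]
0.16 677 [-0.035 -0.053  0.16 ] [0.045 0.035 0.18 ]
0.18 452 [-0.014 -0.047  0.18 ] [0.048 0.038 0.2  ]
```

>>> send_rows --motion '[{"travel": [0,0,0],"spin": -7},{"travel": [0,0,0],"spin": -7},{"travel": [0,0,0],"spin": -7},{"travel": [0,0,0],"spin": -7},{"travel": [0,0,0],"spin": -7}]'

```text
time_s: 3.97
tcp_pos: [0.599, 0.1005, 0.3865]
eef_rot: [-179.9, 0.5, -139.7]
contact_force: [-0.4, -0.9, -0.2]
gripper_width: 0.0876
```

>>> send_rows --motion '[{"travel": [0,0,0],"spin": -7},{"travel": [0,0,0],"spin": -7},{"travel": [0,0,0],"spin": -7},{"travel": [0,0,0],"spin": -7},{"travel": [0,0,0],"spin": -7}]'

```text
time_s: 4.38
tcp_pos: [0.5985, 0.099, 0.3876]
eef_rot: [-179.6, 0.4, -103.9]
contact_force: [-0.3, 0.4, 0.6]
gripper_width: 0.0877
```

>>> send_rows --motion '[{"travel": [0,0,0],"spin": -7},{"travel": [0,0,0],"spin": -7},{"travel": [0,0,0],"spin": -5},{"travel": [-0.035,-0.025,0.01],"spin": 0},{"travel": [0,0,0],"spin": 0}]'

```text
time_s: 4.8
tcp_pos: [0.6188, 0.133, 0.3802]
eef_rot: [-179.3, 0.3, -83.7]
contact_force: [-0.5, -0.3, -3.5]
gripper_width: 0.0876
```

```bash
python3 - <<'E'
from h import *
s=r.get_state();print(s["joints"],s["tcp_pos"],s["eef_rot"])
im,d,p=shot("wrist","w1"); print(find("wrist","gate_handle",p))
C=cloud(d,p);hsv=cv2.cvtColor(im,cv2.COLOR_BGR2HSV);H,S=hsv[...,0],hsv[...,1]
m=(d>0)&((H<6)|(H>174))&(S>150)&(abs(C[...,2]-.195)<.03);print(m.sum())
if m.sum()>20:print(cv2.minAreaRect(C[m][:,:2].astype(np.float32)*1000),np.percentile(C[m][:,2],[5,95]))
E
```

```text
[ 2.97809792e+01  1.30050044e+01  9.68981135e+00  1.30359323e-02
 -8.59360428e+01 -2.34442114e+01] [0.61879804 0.13303192 0.38019465] [-179.30786427    0.2859532   -83.66066614]
[(0.92, array([0.6233, 0.1368, 0.1858]))]
608
((622.697265625, 138.3445587158203), (47.997074127197266, 9.750953674316406), 6.029812812805176) [0.17071035 0.20445799]
```

>>> send_rows --motion '[{"travel": [-0.005,-0.003,0.04],"spin": 0.7},{"travel": [0,0,0.04],"spin": 0},{"travel": [0,0,0.04],"spin": 0},{"travel": [0,0,0.04],"spin": 0},{"travel": [0,0,0.03],"spin": 0}]'

```text
time_s: 5.32
tcp_pos: [0.6291, 0.1355, 0.2012]
eef_rot: [-177.8, 0.6, -84.3]
contact_force: [-0.4, 0.5, -0.7]
gripper_width: 0.0875
```

>>> send_rows --motion '[{"travel": [0,0,0.015],"spin": 0},{"travel": [0,0,0],"spin": 0}]'

```text
time_s: 5.48
tcp_pos: [0.6256, 0.1331, 0.1789]
eef_rot: [-178.3, 0.5, -84.3]
contact_force: [-0.3, -0.2, -0.2]
gripper_width: 0.0876
```

>>> send_rows --motion '[{"travel": [-0.005,0.003,0.006],"spin": 0},{"travel": [0,0,0],"spin": 0}]'

```text
time_s: 5.65
tcp_pos: [0.6222, 0.1371, 0.1736]
eef_rot: [-178.3, 0.4, -84.3]
contact_force: [-0.6, -0.3, -0.1]
gripper_width: 0.0874
```

>>> send_rows --motion '[{"travel": [0,0,0],"spin": 0},{"travel": [0,0,0],"spin": 0},{"travel": [0,0,0],"spin": 0},{"travel": [0,0,0],"spin": 0},{"travel": [0,0,0],"spin": 0}]' --gripper -1 --squeeze 35

```text
time_s: 6.07
tcp_pos: [0.625, 0.1384, 0.1807]
eef_rot: [-177.7, 0.6, -84.2]
contact_force: [0.6, 0.1, -0.4]
gripper_width: 0.06
```

>>> send_rows --motion '[{"travel": [0,0,0],"spin": 0},{"travel": [0,0,0],"spin": 0},{"travel": [0,0,0],"spin": 0}]'

```text
time_s: 6.32
tcp_pos: [0.6236, 0.1382, 0.1811]
eef_rot: [-177.8, 0.6, -84.3]
contact_force: [5.6, -0.1, -2.3]
gripper_width: 0.05
```

>>> send_rows --motion '[{"travel": [0.01,0,0],"spin": 0},{"travel": [0.01,0,0],"spin": 0},{"travel": [0.01,0,0],"spin": 0},{"travel": [0.01,0,0],"spin": 0}]'

```text
time_s: 6.65
tcp_pos: [0.6274, 0.1012, 0.181]
eef_rot: [-177.8, 0.8, -84.1]
contact_force: [-0.8, 2.5, 2.7]
gripper_width: 0.0501
```

Moved 37 mm; 16 mm more.

>>> send_rows --motion '[{"travel": [0.009,0,0],"spin": 0},{"travel": [0.007,0,0],"spin": 0},{"travel": [0,0,0],"spin": 0}]'

```text
time_s: 6.9
tcp_pos: [0.6293, 0.0822, 0.1811]
eef_rot: [-177.8, 0.8, -84.2]
contact_force: [0.3, 2.2, 1.7]
gripper_width: 0.0498
```

>>> send_rows --motion '[{"travel": [0,0,0],"spin": 0},{"travel": [0,0,0],"spin": 0},{"travel": [0,0,0],"spin": 0},{"travel": [0,0,0],"spin": 0},{"travel": [0,0,0],"spin": 0}]'

```text
time_s: 7.32
tcp_pos: [0.6294, 0.0811, 0.1811]
eef_rot: [-177.8, 0.8, -84.2]
contact_force: [-0.7, 0.5, 2.1]
gripper_width: 0.0501
```

>>> send_rows --motion '[{"travel": [0,0,0],"spin": 0},{"travel": [0,0,0],"spin": 0},{"travel": [0,0,0],"spin": 0},{"travel": [0,0,0],"spin": 0},{"travel": [0,0,0],"spin": 0}]'

```text
time_s: 7.73
tcp_pos: [0.6294, 0.0811, 0.181]
eef_rot: [-177.8, 0.7, -84.2]
contact_force: [-0.9, 1.0, 2.5]
gripper_width: 0.0497
```

```bash
python3 - <<'E'
from h import *
s=r.get_state();print(s["tcp_pos"])
im,d,p=shot("side","s2")
for t in("orange_1","green_1","gate_handle"):print(find("side",t,p))
im,d,p=shot("top","t2")
for t in("orange_1","green_1","gate_handle"):print(find("top",t,p))
E
```

```text
[0.62938353 0.08106712 0.18103449]
[(0.96, array([0.6378, 0.0307, 0.0365])), (0.75, array([ 0.6415, -0.0104,  0.0327]))]
[(0.41, array([ 0.6453, -0.0261,  0.0105]))]
[(0.64, array([0.6313, 0.0794, 0.1908]))]
[(0.94, array([ 0.6406, -0.0103,  0.0324]))]
[(0.52, array([0.4139, 0.1656, 0.0021])), (0.47, array([ 0.641 , -0.0099,  0.0325]))]
[(0.67, array([0.6285, 0.0785, 0.1906]))]
```

View pics/s2.png

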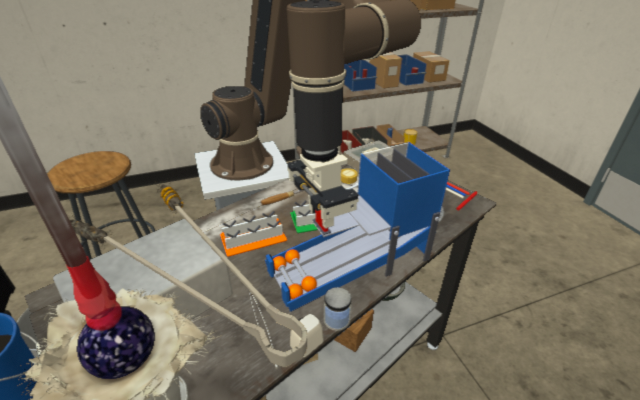

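Both orange rollers are at the ramp's foot, side by side (balls at about (279,262)/(292,257) and (296,290)/(309,284)). No green is out. Shutting the gate.

>>> send_rows --motion '[{"travel": [-0.012,0,0],"spin": 0},{"travel": [-0.012,0,0],"spin": 0},{"travel": [-0.012,0,0],"spin": 0},{"travel": [-0.012,0,0],"spin": 0},{"travel": [-0.006,0,0],"spin": 0}]'

```text
time_s: 8.55
tcp_pos: [0.624, 0.1337, 0.181]
eef_rot: [-177.9, 0.4, -84.3]
contact_force: [1.4, -4.3, 0.7]
gripper_width: 0.0497
```

>>> send_rows --motion '[{"travel": [-0.005,0,0],"spin": 0},{"travel": [-0.005,0,0],"spin": 0},{"travel": [-0.005,0,0],"spin": 0}]'

```text
time_s: 8.8
tcp_pos: [0.6234, 0.1386, 0.1811]
eef_rot: [-178.1, -0.7, -84.4]
contact_force: [9.8, -27.0, -2.2]
gripper_width: 0.0501
```

>>> send_rows --motion '[{"travel": [0,0,0],"spin": 0},{"travel": [0,0,0],"spin": 0},{"travel": [0,0,0],"spin": 0},{"travel": [0,0,0],"spin": 0},{"travel": [0,0,0],"spin": 0}]' --gripper 1

```text
time_s: 9.22
tcp_pos: [0.6243, 0.1403, 0.181]
eef_rot: [-178.0, -0.6, -84.4]
contact_force: [-0.1, -0.6, 0.9]
gripper_width: 0.0774
```

>>> send_rows --motion '[{"travel": [0,0,-0.03],"spin": 0},{"travel": [0,0,-0.03],"spin": 0},{"travel": [0.037,0,-0.01],"spin": 0},{"travel": [0.037,0,0],"spin": 0},{"travel": [0.037,0,0],"spin": 0}]'

```text
time_s: 9.63
tcp_pos: [0.633, 0.0379, 0.2546]
eef_rot: [-177.9, -0.4, -83.6]
contact_force: [-0.0, 0.0, -0.5]
gripper_width: 0.0875
```

>>> send_rows --motion '[{"travel": [0.03,0,0],"spin": 7},{"travel": [0,0,0],"spin": 7},{"travel": [0,0,0],"spin": 7},{"travel": [0,0,0],"spin": 7},{"travel": [0,0,0],"spin": 7}]'

```text
time_s: 10.05
tcp_pos: [0.6378, 0.0029, 0.2578]
eef_rot: [-177.9, 1.2, -119.2]
contact_force: [-0.4, -0.3, -0.3]
gripper_width: 0.0879
```

>>> send_rows --motion '[{"travel": [0,0,0],"spin": 7},{"travel": [0,0,0],"spin": 7},{"travel": [0,0,0],"spin": 7},{"travel": [0,0,0],"spin": 7},{"travel": [0,0,0],"spin": 7}]'

```text
time_s: 10.47
tcp_pos: [0.6386, 0.0063, 0.2588]
eef_rot: [-179.1, 2.5, -155.0]
contact_force: [0.2, 0.0, -0.5]
gripper_width: 0.0877
```

>>> send_rows --motion '[{"travel": [0,0,0],"spin": 7},{"travel": [0,0,0],"spin": 7},{"travel": [0,0,0],"spin": 4},{"travel": [0,0,0],"spin": 0}]'

```text
time_s: 10.8
tcp_pos: [0.6391, 0.0096, 0.2595]
eef_rot: [179.9, 2.8, -173.9]
contact_force: [-0.1, 0.5, 1.0]
gripper_width: 0.0875
```

```bash
cat >> h.py <<'E'
def axles(d,p,im,hue,zr,box,s=140):
    "cluster ball points of hue into blobs; return sphere centres (r=19mm) by least squares"
    from scipy.optimize import least_squares
    C=cloud(d,p); hsv=cv2.cvtColor(im,cv2.COLOR_BGR2HSV); H,S=hsv[...,0],hsv[...,1]
    m=(d>0)&(H>=hue[0])&(H<=hue[1])&(S>s)&(C[...,2]>zr[0])&(C[...,2]<zr[1])&(C[...,0]>box[0])&(C[...,0]<box[1])&(C[...,1]>box[2])&(C[...,1]<box[3])
    P=C[m]; out=[]
    while len(P)>40:
        t=P[np.argmax(P[:,2])]; c=t-[0,0,.019]; 
        for _ in range(3):
            Q=P[np.abs(np.linalg.norm(P-c,axis=1)-.019)<.006]
            if len(Q)<15: break
            c=least_squares(lambda c:np.linalg.norm(Q-c,axis=1)-.019,c,loss='soft_l1',f_scale=.001).x
        if len(Q)>=15: out.append((np.round(c,4),len(Q)))
        P=P[np.linalg.norm(P-c,axis=1)>.024]; 
        if len(Q)<15: P=P[np.linalg.norm(P-t,axis=1)>.01]
    return out
O=(7,24);G=(42,82)
E
python3 - <<'E'
from h import *
s=r.get_state();print(s["tcp_pos"],s["eef_rot"],s["joints"])
im,d,p=shot("wrist","w2"); print(find("wrist","orange_1",p),find("wrist","ramp_foot",p))
for a in axles(d,p,im,O,(.01,.12),(.5,.8,-.1,.15)):print(a)
im,d,p=shot("top"); print(find("top","gate_handle",p),find("top","orange_1",p))
E
```

```text
[0.63911402 0.00960617 0.25952437] [ 179.86963232    2.80005792 -173.85850756] [  18.61838933   14.43254793   -3.9144011     0.5117546   -68.89165346
 -102.64650441]
[(0.91, array([ 0.638 , -0.0105,  0.0303])), (0.88, array([0.6321, 0.0302, 0.039 ]))] [(0.84, array([ 0.6389, -0.0305,  0.0091]))]
(array([0.6845, 0.0308, 0.0377]), 629)
(array([0.583 , 0.0206, 0.0376]), 814)
(array([ 0.5888, -0.0161,  0.0317]), 690)
(array([ 0.6904, -0.0057,  0.0318]), 533)
[] [(0.94, array([ 0.6388, -0.0097,  0.0326])), (0.58, array([0.6326, 0.0233, 0.0347]))]
```

View pics/w2.png

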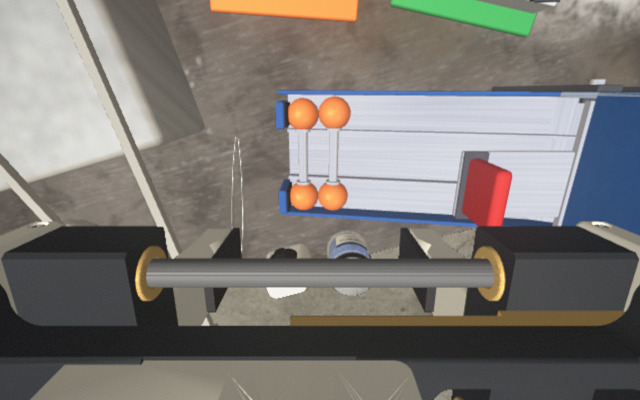

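The wrist view shows both orange rollers on the ramp (balls at (302,113)/(302,195) and (335,112)/(333,195)) and the red tab at its shut place. Grasping the front one.

>>> send_rows --motion '[{"travel": [0.0135,-0.022,0.02],"spin": 0.3},{"travel": [0,0,0.035],"spin": 0},{"travel": [0,0,0.035],"spin": 0},{"travel": [0,0,0.035],"spin": 0},{"travel": [0,0,0.025],"spin": 0}]' --gripper -0.45 --squeeze 30

```text
time_s: 11.52
tcp_pos: [0.6413, -0.0136, 0.1134]
eef_rot: [179.9, 3.8, -173.5]
contact_force: [-0.2, 0.6, -0.4]
gripper_width: 0.06
```

>>> send_rows --motion '[{"travel": [0,0,0.0],"spin": 0},{"travel": [0,0,0],"spin": 0}]'

```text
time_s: 11.68
tcp_pos: [0.6381, -0.0145, 0.1076]
eef_rot: [179.9, 3.3, -173.5]
contact_force: [-0.1, 0.2, 1.1]
gripper_width: 0.0466
```

>>> send_rows --motion '[{"travel": [0.0035,0.002,0.01],"spin": 0.5},{"travel": [0,0,0.01],"spin": 0},{"travel": [0,0,0.01],"spin": 0},{"travel": [0,0,0.01],"spin": 0},{"travel": [0,0,0.0],"spin": 0}]'

```text
time_s: 12.1
tcp_pos: [0.64, -0.0114, 0.07]
eef_rot: [179.8, 3.7, -173.9]
contact_force: [-0.3, -0.3, -0.4]
gripper_width: 0.0247
```

>>> send_rows --motion '[{"travel": [0,0,0.0],"spin": 0}]'

```text
time_s: 12.18
tcp_pos: [0.6402, -0.0114, 0.0699]
eef_rot: [179.9, 3.8, -173.9]
contact_force: [0.7, 0.8, 0.9]
gripper_width: 0.0241
```

>>> send_rows --motion '[{"travel": [0.003,-0.001,0.012],"spin": 0.3},{"travel": [0,0,0.012],"spin": 0},{"travel": [0,0,0.012],"spin": 0},{"travel": [0,0,0.01],"spin": 0},{"travel": [0,0,0.0],"spin": 0}]'

```text
time_s: 12.6
tcp_pos: [0.6428, -0.0118, 0.0238]
eef_rot: [179.8, 4.0, -174.1]
contact_force: [-0.1, 0.1, 0.5]
gripper_width: 0.0245
```

>>> send_rows --motion '[{"travel": [0,0,0.0],"spin": 0}]'

```text
time_s: 12.68
tcp_pos: [0.6428, -0.0118, 0.0234]
eef_rot: [179.8, 4.0, -174.1]
contact_force: [-0.7, -0.6, -0.1]
gripper_width: 0.0245
```

>>> send_rows --motion '[{"travel": [0.003,0,0.004],"spin": 0},{"travel": [0,0,0.0],"spin": 0}]'

```text
time_s: 12.85
tcp_pos: [0.6403, -0.012, 0.0192]
eef_rot: [179.8, 4.0, -174.1]
contact_force: [-0.2, -0.9, -1.2]
gripper_width: 0.0243
```

>>> send_rows --motion '[{"travel": [0,0,0.0],"spin": 0},{"travel": [0,0,0.0],"spin": 0},{"travel": [0,0,0.0],"spin": 0},{"travel": [0,0,0.0],"spin": 0}]' --gripper -1 --squeeze 40

```text
time_s: 13.18
tcp_pos: [0.6407, -0.0107, 0.0205]
eef_rot: [179.8, 4.1, -174.1]
contact_force: [-0.5, -1.1, -1.0]
gripper_width: 0.0098
```

>>> send_rows --motion '[{"travel": [0,0,-0.01],"spin": 0},{"travel": [0,0,-0.02],"spin": 0},{"travel": [0,0,-0.03],"spin": 0},{"travel": [0,0,-0.03],"spin": 0},{"travel": [0,0,-0.03],"spin": 0}]'

```text
time_s: 13.6
tcp_pos: [0.6268, -0.0133, 0.1387]
eef_rot: [179.9, 3.3, -174.1]
contact_force: [0.9, 0.6, -2.6]
gripper_width: 0.01
```

```bash
python3 - <<'E'
from h import *
s=r.get_state();print(s["tcp_pos"],s["eef_rot"],s["gripper_width"])
im,d,p=shot("wrist","w3"); print(find("wrist","orange_1",p),find("wrist","orange_rack",p))
for a in axles(d,p,im,O,(.01,.3),(.5,.8,-.2,.15)):print(a)
E
```

```text
[ 0.62676622 -0.01329401  0.1387295 ] [ 179.85749829    3.26223609 -174.14108097] 0.009976158830151344
[(0.92, array([ 0.6252, -0.0146,  0.1476]))] [(0.16, array([0.6134, 0.23  , 0.0008]))]
(array([ 0.5748, -0.0185,  0.151 ]), 5177)
```

View pics/w3.png

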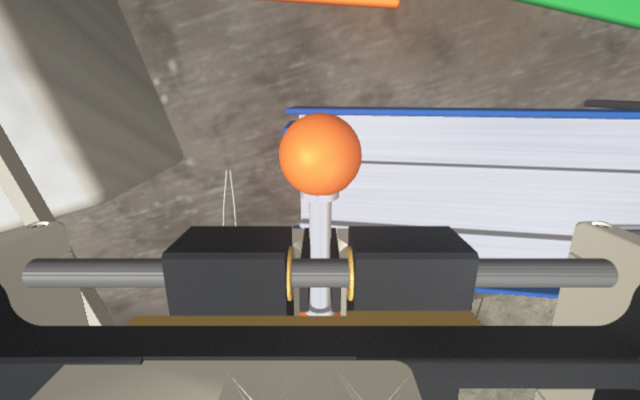

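The orange roller is held near its middle: ball at (320,153), and the axle passes straight between the pads. Next I'll raise it, turn to the rack's yaw and look at the rack.

>>> send_rows --motion '[{"travel": [0.012,-0.006,-0.037],"spin": 1.7},{"travel": [0.0215,-0.01,-0.03],"spin": 1.7},{"travel": [0.0215,-0.01,-0.03],"spin": 0},{"travel": [0.01,-0.005,-0.013],"spin": 0},{"travel": [0,0,0],"spin": 0}]'

```text
time_s: 14.17
tcp_pos: [0.5539, -0.0506, 0.245]
eef_rot: [179.7, 3.0, -177.7]
contact_force: [0.6, -0.8, -1.6]
gripper_width: 0.0098
```

```bash
cat >> h.py <<'E'
def rack(d,p,c,g):
    "points of rails/tips near rack centre guess c (deg yaw g): fit yaw+centre with rails"
    C=cloud(d,p); P=C[(d>0)&(C[...,2]>.040)&(C[...,2]<.068)&(np.hypot(C[...,0]-c[0],C[...,1]-c[1])<.12)]
    best=None
    for a in np.arange(g-6,g+6.01,.25):
        e=np.array([np.cos(np.radians(a)),np.sin(np.radians(a))]); u=(P[:,:2]-c)@e
        h,b=np.histogram(u,np.arange(-.06,.06,.001)); sc=np.sort(np.convolve(h,np.ones(6),'same'))[-1]+(h.astype(float)**2).sum()**.5
        if best is None or sc>best[0]: best=(sc,a)
    a=np.radians(best[1]); e=np.array([np.cos(a),np.sin(a)]); n=np.array([-e[1],e[0]])
    u=(P[:,:2]-c)@e; v=(P[:,:2]-c)@n
    lo=u[u<0];hi=u[u>=0]
    return best[1],len(P),(np.median(lo),len(lo)),(np.median(hi),len(hi)),np.percentile(v,[1,99]),P,u,v
E
python3 - <<'E'
from h import *
s=r.get_state();print(s["tcp_pos"],s["eef_rot"],s["gripper_width"])
im,d,p=shot("wrist","w4"); print(find("wrist","orange_1",p),find("wrist","orange_rack",p))
for a in axles(d,p,im,O,(.1,.4),(.4,.8,-.2,.15)):print(a)
q=rack(d,p,np.array([.432,-.0527]),2.5);print(q[:5])
for lo,hi in((-.03,-.015),(.015,.03)):
    m=(q[6]>lo)&(q[6]<hi)&(q[5][:,2]>.05);print(np.histogram(q[7][m]*1000,np.arange(-90,91,5))[0])
E
```

```text
[ 0.55390933 -0.05059239  0.24500736] [ 179.66566571    3.03914918 -177.73008269] 0.009798741492855515
[(0.78, array([ 0.6355, -0.0076,  0.034 ])), (0.65, array([ 0.5512, -0.0492,  0.2559]))] [(0.79, array([ 0.4322, -0.0482, -0.001 ]))]
(array([ 0.5018, -0.0526,  0.2575]), 5298)
(np.float64(3.0), 2307, (np.float64(-0.02194056610136247), 1347), (np.float64(0.025450588409834708), 960), array([-0.07579667,  0.07848612]))
[ 0  0  0 13 48 34  1  0 20 33 36  0  0  0 14 40 35  8  0 18 40 39  0  0
  0  6 39 36  8  0  7 46 42  4  0  0]
[ 0  0  0 15 41 30  0  0 22 30 23  0  0  0 12 30 30  0  0 18 30 24  0  0
  0  6 30 23  7  0 12 35 34  5  0  0]
```

View pics/w4.png

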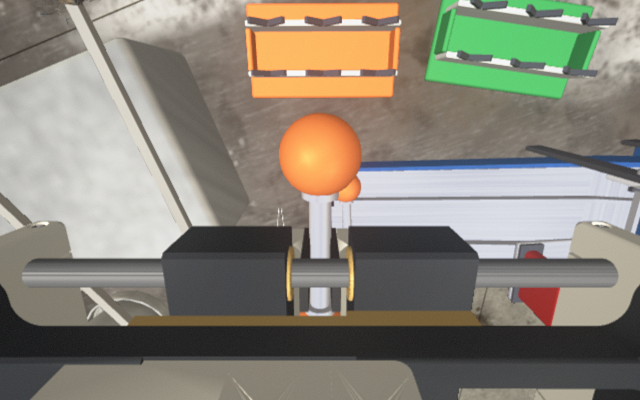

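The rack is clear: rails' saddle tops at (265–380,20) and (265–385,73) px. The held roller is level with its ball at (320,153). Going to the −56 saddle.

>>> send_rows --motion '[{"travel": [0.0325,-0.013,0],"spin": -0.7},{"travel": [0.0325,-0.013,0],"spin": 0},{"travel": [0.0325,-0.013,0.01],"spin": 0},{"travel": [0.0325,-0.013,0.03],"spin": 0},{"travel": [0,0,0.04],"spin": 0}]'

```text
time_s: 14.73
tcp_pos: [0.4349, -0.1058, 0.1536]
eef_rot: [179.8, 2.7, -176.8]
contact_force: [0.8, -0.3, -3.0]
gripper_width: 0.0097
```

>>> send_rows --motion '[{"travel": [0,0,0.03],"spin": 0},{"travel": [0,0,0.02],"spin": 0},{"travel": [0,0,0],"spin": 0},{"travel": [0,0,0],"spin": 0}]'

```text
time_s: 15.07
tcp_pos: [0.4289, -0.1065, 0.091]
eef_rot: [179.8, 1.6, -176.9]
contact_force: [1.1, -0.1, -0.9]
gripper_width: 0.0097
```

>>> send_rows --motion '[{"travel": [-0.0075,-0.001,0],"spin": 0},{"travel": [0,0,0.006],"spin": 0},{"travel": [0,0,0],"spin": 0}]'

```text
time_s: 15.32
tcp_pos: [0.4393, -0.1065, 0.0857]
eef_rot: [179.9, 1.6, -176.8]
contact_force: [-0.2, 0.0, -1.7]
gripper_width: 0.0092
```

```bash
python3 - <<'E'
from h import *
s=r.get_state();print(s["tcp_pos"],s["eef_rot"])
im,d,p=shot("wrist")
for a in axles(d,p,im,O,(.05,.4),(.3,.8,-.25,.15)):print(a)
im,d,p=shot("top","t4")
for a in axles(d,p,im,O,(.05,.4),(.3,.6,-.25,.15)):print(a)
E
```

```text
[ 0.43925811 -0.10654822  0.08569495] [ 179.87268166    1.61410615 -176.80993129]
(array([ 0.4013, -0.1984,  0.1352]), 593)
(array([ 0.3875, -0.1093,  0.0994]), 5289)
(array([ 0.4658, -0.105 ,  0.0859]), 36)
(array([ 0.3461, -0.2511,  0.1485]), 62)
(array([ 0.4883, -0.1046,  0.0952]), 145)
```

>>> send_rows --motion '[{"travel": [0.003,-0.001,0.01],"spin": 0},{"travel": [0,0,0.012],"spin": 0},{"travel": [0,0,0.012],"spin": 0},{"travel": [0,0,0.008],"spin": 0},{"travel": [0,0,0],"spin": 0}]'

```text
time_s: 15.83
tcp_pos: [0.4423, -0.1069, 0.0475]
eef_rot: [179.8, 2.3, -176.7]
contact_force: [-0.2, 0.3, -1.3]
gripper_width: 0.0096
```

>>> send_rows --motion '[{"travel": [0,0,0.004],"spin": 0},{"travel": [0,0,0],"spin": 0}]'

```text
time_s: 16.0
tcp_pos: [0.4431, -0.1068, 0.0441]
eef_rot: [179.8, 2.4, -176.7]
contact_force: [-0.7, 0.1, -1.8]
gripper_width: 0.0093
```

>>> send_rows --motion '[{"travel": [0.005,-0.001,0],"spin": 0},{"travel": [0,0,0.004],"spin": 0},{"travel": [0.001,0,0.003],"spin": 0},{"travel": [0,0,0],"spin": 0}]'

```text
time_s: 16.33
tcp_pos: [0.4401, -0.1073, 0.0401]
eef_rot: [179.8, 2.8, -176.6]
contact_force: [-0.6, 0.9, -2.0]
gripper_width: 0.0098
```

>>> send_rows --motion '[{"travel": [0.002,0,0.004],"spin": 0},{"travel": [0.001,0,0.003],"spin": 0},{"travel": [0,0,0],"spin": 0}]'

```text
time_s: 16.58
tcp_pos: [0.4412, -0.1068, 0.0394]
eef_rot: [179.8, 3.3, -176.4]
contact_force: [-0.4, -0.0, -2.6]
gripper_width: 0.0095
```

```bash
python3 - <<'E'
from h import *
im,d,p=shot("side")
for a in axles(d,p,im,O,(.03,.12),(.3,.55,-.2,.1)):print(a)
c=im[170:290,190:350];cv2.imwrite("pics/s5.png",cv2.resize(c,None,fx=5,fy=5,interpolation=cv2.INTER_CUBIC))
im,d,p=shot("wrist")
for a in axles(d,p,im,O,(.03,.12),(.3,.6,-.2,.1)):print(a)
E
```

```text
(array([ 0.491 , -0.1044,  0.0503]), 160)
(array([ 0.3923, -0.1145,  0.0849]), 2939)
(array([ 0.3912, -0.1102,  0.0765]), 1065)
(array([ 0.3893, -0.1095,  0.0519]), 727)
(array([ 0.4219, -0.0833,  0.0447]), 23)
(array([ 0.3968, -0.0514,  0.0585]), 43)
(array([ 0.4279, -0.1308,  0.0517]), 296)
(array([ 0.4663, -0.1052,  0.0419]), 35)
(array([0.4295, 0.0194, 0.0486]), 639)
```

View pics/s5.png

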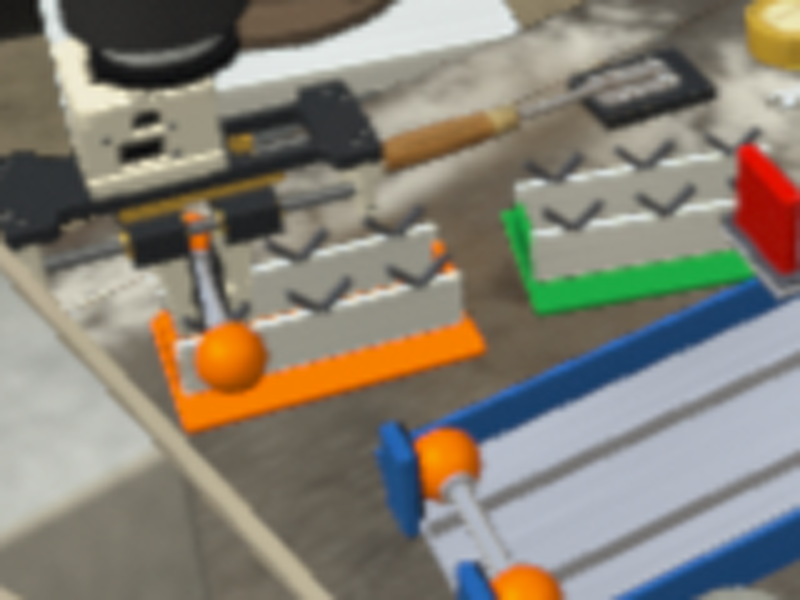

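The roller sits in the −56 saddles with a ball outside each rail. Ball centres are at z≈51 mm, and the next roller is waiting at the stops. Releasing and going back.

>>> send_rows --motion '[{"travel": [0,0,0],"spin": 0},{"travel": [0,0,0],"spin": 0},{"travel": [0,0,0],"spin": 0},{"travel": [0,0,0],"spin": 0}]' --gripper -0.3

```text
time_s: 17.02
tcp_pos: [0.4423, -0.1068, 0.0393]
eef_rot: [179.8, 3.4, -176.4]
contact_force: [0.3, -0.0, 0.5]
gripper_width: 0.0289
```

>>> send_rows --motion '[{"travel": [0,0,-0.015],"spin": 0},{"travel": [0,0,-0.03],"spin": 0},{"travel": [0,0,-0.04],"spin": 0},{"travel": [0,0,-0.04],"spin": 0},{"travel": [0,0,-0.04],"spin": 0}]'

```text
time_s: 17.43
tcp_pos: [0.4263, -0.1087, 0.2001]
eef_rot: [179.9, 2.2, -176.5]
contact_force: [0.7, 0.3, -0.2]
gripper_width: 0.0306
```

>>> send_rows --motion '[{"travel": [-0.036,0.018,-0.015],"spin": -0.6},{"travel": [-0.036,0.018,-0.01],"spin": -0.6},{"travel": [-0.036,0.018,0],"spin": -0.6},{"travel": [-0.036,0.018,0],"spin": -0.6},{"travel": [-0.036,0.018,0],"spin": 0}]'

```text
time_s: 17.85
tcp_pos: [0.5994, -0.0051, 0.2492]
eef_rot: [179.9, 3.4, -174.3]
contact_force: [-0.0, -1.0, 0.7]
gripper_width: 0.0306
```

```bash
python3 - <<'E'
from h import *
s=r.get_state();print(s["tcp_pos"],s["eef_rot"],s["gripper_width"])
im,d,p=shot("wrist")
for a in axles(d,p,im,O,(.01,.12),(.35,.8,-.25,.15)):print(a)
E
```

```text
[ 0.59938487 -0.00511503  0.24924146] [ 179.86054993    3.43997209 -174.26091573] 0.030560318767972508
(array([ 0.4913, -0.1046,  0.0513]), 1115)
(array([0.437 , 0.014 , 0.0446]), 181)
(array([ 0.4421, -0.0508,  0.0616]), 59)
(array([ 0.4494, -0.1097,  0.0326]), 96)
(array([ 0.471 , -0.0087,  0.0517]), 16)
(array([ 0.5867, -0.0163,  0.0318]), 673)
(array([ 0.6883, -0.0057,  0.0318]), 522)
(array([0.4421, 0.0279, 0.0032]), 20)
```

>>> send_rows --motion '[{"travel": [-0.0245,-0.0085,0.02],"spin": 0},{"travel": [0,0,0.04],"spin": 0},{"travel": [0,0,0.04],"spin": 0},{"travel": [0,0,0.04],"spin": 0},{"travel": [0,0,0.02],"spin": 0}]' --gripper -0.1

```text
time_s: 18.32
tcp_pos: [0.6507, -0.0028, 0.0881]
eef_rot: [179.9, 4.2, -173.9]
contact_force: [0.1, 0.6, -0.4]
gripper_width: 0.0396
```

>>> send_rows --motion '[{"travel": [0,0,0.0],"spin": 0},{"travel": [0,0,0],"spin": 0}]'

```text
time_s: 18.48
tcp_pos: [0.6471, -0.0037, 0.0809]
eef_rot: [180.0, 3.5, -174.0]
contact_force: [0.5, -0.2, 1.0]
gripper_width: 0.0393
```

>>> send_rows --motion '[{"travel": [0.013,-0.006,0],"spin": 0.2},{"travel": [0,0,0.015],"spin": 0},{"travel": [0,0,0.015],"spin": 0},{"travel": [0,0,0.013],"spin": 0},{"travel": [0,0,0.0],"spin": 0}]'

```text
time_s: 18.9
tcp_pos: [0.6418, -0.0103, 0.0446]
eef_rot: [180.0, 4.1, -174.1]
contact_force: [0.0, -0.5, 0.1]
gripper_width: 0.0395
```

>>> send_rows --motion '[{"travel": [0,0,0.008],"spin": 0},{"travel": [0,0,0],"spin": 0}]'

```text
time_s: 19.07
tcp_pos: [0.6443, -0.0099, 0.0397]
eef_rot: [179.9, 4.3, -174.1]
contact_force: [-0.5, -0.9, -0.6]
gripper_width: 0.0395
```

>>> send_rows --motion '[{"travel": [0.006,-0.001,0.01],"spin": 0},{"travel": [0.001,0,0.008],"spin": 0},{"travel": [0.001,0,0.003],"spin": 0},{"travel": [0,0,0],"spin": 0}]'

```text
time_s: 19.4
tcp_pos: [0.6413, -0.0108, 0.0223]
eef_rot: [179.9, 4.7, -174.0]
contact_force: [-0.2, -0.2, -0.0]
gripper_width: 0.0395
```

>>> send_rows --motion '[{"travel": [0.003,0,0.003],"spin": 0},{"travel": [0,0,0],"spin": 0}]'

```text
time_s: 19.57
tcp_pos: [0.6392, -0.0109, 0.0197]
eef_rot: [179.9, 4.8, -174.0]
contact_force: [-0.7, -0.7, -0.6]
gripper_width: 0.0394
```

>>> send_rows --motion '[{"travel": [0,0,0.0],"spin": 0},{"travel": [0,0,0.0],"spin": 0},{"travel": [0,0,0.0],"spin": 0},{"travel": [0,0,0.0],"spin": 0},{"travel": [0,0,0.0],"spin": 0}]' --gripper -1

```text
time_s: 19.98
tcp_pos: [0.6401, -0.0106, 0.0209]
eef_rot: [179.9, 4.9, -174.0]
contact_force: [0.3, -0.5, 0.0]
gripper_width: 0.0115
```

>>> send_rows --motion '[{"travel": [0,0,0.0],"spin": 0},{"travel": [0,0,0.0],"spin": 0},{"travel": [0,0,0.0],"spin": 0}]'

```text
time_s: 20.23
tcp_pos: [0.6401, -0.0107, 0.0209]
eef_rot: [179.9, 4.9, -174.0]
contact_force: [-0.4, 0.4, 0.0]
gripper_width: 0.0096
```

>>> send_rows --motion '[{"travel": [0,0,-0.01],"spin": 0},{"travel": [0,0,-0.02],"spin": 0},{"travel": [0,0,-0.03],"spin": 0},{"travel": [0,0,-0.03],"spin": 0},{"travel": [0,0,-0.03],"spin": 0}]'

```text
time_s: 20.65
tcp_pos: [0.6242, -0.0129, 0.1374]
eef_rot: [180.0, 3.9, -174.1]
contact_force: [0.9, 1.3, -2.2]
gripper_width: 0.01
```

```bash
python3 - <<'E'
from h import *
s=r.get_state();print(s["tcp_pos"],s["eef_rot"],s["gripper_width"])
im,d,p=shot("wrist"); 
for a in axles(d,p,im,O,(.01,.3),(.5,.8,-.2,.15)):print(a)
E
```

```text
[ 0.62418425 -0.01293754  0.13740959] [ 179.99288782    3.9293901  -174.05519211] 0.010000267559229432
(array([ 0.5819, -0.0182,  0.2141]), 23)
(array([ 0.6199, -0.0133,  0.1699]), 16)
(array([ 0.5707, -0.0182,  0.149 ]), 5286)
(array([ 0.6533, -0.0097,  0.138 ]), 74)
(array([ 0.4909, -0.1046,  0.0515]), 742)
```

>>> send_rows --motion '[{"travel": [0.036,0.006,-0.01],"spin": 1},{"travel": [0.036,0.006,0],"spin": 1},{"travel": [0.036,0.006,0],"spin": 1},{"travel": [0.036,0.006,0],"spin": 0},{"travel": [0.03,0.006,0],"spin": 0}]'

```text
time_s: 21.12
tcp_pos: [0.4524, 0.0042, 0.1438]
eef_rot: [179.7, 4.8, -177.3]
contact_force: [-0.7, 0.8, -2.1]
gripper_width: 0.0098
```

>>> send_rows --motion '[{"travel": [0,0,0],"spin": 0},{"travel": [0,0,0],"spin": 0}]'

```text
time_s: 21.28
tcp_pos: [0.4454, 0.0034, 0.144]
eef_rot: [179.7, 4.8, -177.3]
contact_force: [0.6, 0.9, -1.2]
gripper_width: 0.0094
```

>>> send_rows --motion '[{"travel": [0.016,0.001,0.01],"spin": 0},{"travel": [0,0,0.02],"spin": 0},{"travel": [0,0,0.02],"spin": 0},{"travel": [0,0,0],"spin": 0},{"travel": [0,0,0],"spin": 0}]'

```text
time_s: 21.7
tcp_pos: [0.4362, 0.0052, 0.0955]
eef_rot: [179.5, 5.2, -177.2]
contact_force: [-0.5, 0.5, -1.2]
gripper_width: 0.0093
```

```bash
python3 - <<'E'
from h import *
s=r.get_state();print(s["tcp_pos"],s["eef_rot"])
im,d,p=shot("wrist")
for a in axles(d,p,im,O,(.05,.4),(.3,.8,-.1,.15)):print(a)
im,d,p=shot("side")
for a in axles(d,p,im,O,(.03,.4),(.3,.55,-.2,.15)):print(a)
E
```

```text
[0.43615473 0.00519807 0.09546081] [ 179.49787412    5.21153969 -177.21057606]
(array([0.392 , 0.0022, 0.1712]), 26)
(array([ 0.3876, -0.0435,  0.172 ]), 29)
(array([0.4284, 0.0047, 0.1304]), 16)
(array([0.3823, 0.0027, 0.1059]), 5392)
(array([0.4636, 0.0068, 0.0971]), 73)
(array([ 0.4924, -0.1166,  0.0628]), 33)
(array([ 0.3892, -0.1093,  0.0516]), 1266)
(array([0.4568, 0.0296, 0.1756]), 26)
(array([ 0.4501, -0.004 ,  0.173 ]), 33)
(array([0.4844, 0.0073, 0.106 ]), 158)
(array([ 0.4915, -0.1048,  0.0508]), 162)
(array([ 0.3902, -0.109 ,  0.0505]), 92)
```

>>> send_rows --motion '[{"travel": [0.0035,-0.0005,0.01],"spin": 0},{"travel": [0.001,0,0.012],"spin": 0},{"travel": [0.001,0,0.012],"spin": 0},{"travel": [0.001,0,0.008],"spin": 0},{"travel": [0,0,0],"spin": 0}]'

```text
time_s: 22.22
tcp_pos: [0.4394, 0.0069, 0.0579]
eef_rot: [179.3, 5.8, -177.3]
contact_force: [-0.0, -0.0, -2.4]
gripper_width: 0.0094
```

>>> send_rows --motion '[{"travel": [0.003,0,0.004],"spin": 0},{"travel": [0,0,0],"spin": 0}]'

```text
time_s: 22.38
tcp_pos: [0.4379, 0.0072, 0.0548]
eef_rot: [179.3, 5.9, -177.3]
contact_force: [0.6, -0.0, -1.6]
gripper_width: 0.0096
```

>>> send_rows --motion '[{"travel": [0.005,-0.0025,0],"spin": 0},{"travel": [0.001,0,0.006],"spin": 0},{"travel": [0.001,0,0.006],"spin": 0},{"travel": [0,0,0],"spin": 0}]'

```text
time_s: 22.72
tcp_pos: [0.4333, 0.0051, 0.0433]
eef_rot: [179.2, 6.1, -177.3]
contact_force: [-1.1, 0.9, -2.7]
gripper_width: 0.0095
```

>>> send_rows --motion '[{"travel": [0,0,0.006],"spin": 0},{"travel": [0,0,0.004],"spin": 0},{"travel": [0,0,0],"spin": 0}]'

```text
time_s: 22.97
tcp_pos: [0.4368, 0.0053, 0.0368]
eef_rot: [179.2, 6.4, -177.1]
contact_force: [-3.5, 1.8, 0.7]
gripper_width: 0.0097
```

```bash
python3 - <<'E'
from h import *
im,d,p=shot("side")
for a in axles(d,p,im,O,(.03,.12),(.3,.55,-.2,.1)):print(a)
im,d,p=shot("wrist")
for a in axles(d,p,im,O,(.03,.12),(.3,.6,-.04,.1)):print(a)
E
```

```text
(array([ 0.4917, -0.1047,  0.0507]), 162)
(array([ 0.3896, -0.109 ,  0.0507]), 92)
(array([0.4832, 0.0071, 0.0502]), 146)
(array([ 0.3815, -0.0023,  0.0841]), 3400)
(array([0.3807, 0.0028, 0.0511]), 2508)
(array([0.4627, 0.0065, 0.0412]), 62)
(array([ 0.417 , -0.0172,  0.0403]), 26)
(array([0.4209, 0.029 , 0.0517]), 235)
```

Roller 2 is seated in the +56 saddles (ball centres z≈50–51 mm). Releasing, rising and turning for the gate.

>>> send_rows --motion '[{"travel": [0,0,0],"spin": 0},{"travel": [0,0,0],"spin": 0},{"travel": [0,0,0],"spin": 0},{"travel": [0,0,0],"spin": 0}]' --gripper -0.3

```text
time_s: 23.4
tcp_pos: [0.4382, 0.0058, 0.037]
eef_rot: [179.2, 6.5, -177.1]
contact_force: [0.0, 0.2, -0.4]
gripper_width: 0.0286
```

>>> send_rows --motion '[{"travel": [0,0,-0.02],"spin": 0},{"travel": [0,0,-0.04],"spin": 0},{"travel": [0,0,-0.04],"spin": 0},{"travel": [0,0,-0.041],"spin": 0},{"travel": [0,0,-0.041],"spin": 0}]'

```text
time_s: 23.82
tcp_pos: [0.4123, -0.0, 0.2151]
eef_rot: [179.6, 5.4, -177.1]
contact_force: [2.1, -0.0, -0.3]
gripper_width: 0.0307
```

>>> send_rows --motion '[{"travel": [0,0,-0.041],"spin": 0},{"travel": [0,0,-0.041],"spin": 0},{"travel": [-0.03,0.02,-0.02],"spin": 0},{"travel": [-0.035,0.02,0],"spin": 0},{"travel": [-0.035,0.02,0],"spin": 0}]' --gripper 1

```text
time_s: 24.23
tcp_pos: [0.4971, 0.062, 0.3442]
eef_rot: [179.0, 6.7, -177.2]
contact_force: [-0.2, 0.6, 0.2]
gripper_width: 0.0585
```

>>> send_rows --motion '[{"travel": [-0.035,0.02,0],"spin": -7},{"travel": [-0.035,0.02,0],"spin": -7},{"travel": [0,0,0],"spin": -7},{"travel": [0,0,0],"spin": -7},{"travel": [0,0,0],"spin": -7}]'

```text
time_s: 24.65
tcp_pos: [0.5708, 0.116, 0.3508]
eef_rot: [-176.8, 6.0, -141.2]
contact_force: [0.5, 0.0, 0.2]
gripper_width: 0.0864
```

>>> send_rows --motion '[{"travel": [0,0,0],"spin": -7},{"travel": [0,0,0],"spin": -7},{"travel": [0,0,0],"spin": -7},{"travel": [0,0,0],"spin": -7},{"travel": [0,0,0],"spin": -7}]'

```text
time_s: 25.07
tcp_pos: [0.5716, 0.1173, 0.3467]
eef_rot: [-174.2, 2.8, -105.4]
contact_force: [-0.6, 0.9, 0.3]
gripper_width: 0.0874
```

>>> send_rows --motion '[{"travel": [0,0,0],"spin": -7},{"travel": [0,0,0],"spin": -7},{"travel": [0,0,0],"spin": -6},{"travel": [0,0,0],"spin": 0}]'

```text
time_s: 25.4
tcp_pos: [0.5717, 0.1178, 0.3445]
eef_rot: [-173.7, 0.5, -84.6]
contact_force: [-0.5, -0.8, 0.0]
gripper_width: 0.0875
```

```bash
python3 - <<'E'
from h import *
s=r.get_state();print(s["tcp_pos"],s["eef_rot"],s["joints"])
im,d,p=shot("wrist"); print(find("wrist","gate_handle",p))
im,d,p=shot("side"); 
for a in axles(d,p,im,O,(.03,.12),(.3,.55,-.2,.1)):print(a)
im,d,p=shot("top","t6");print(find("top","green_rack",p),find("top","gate_handle",p)); q=rack(d,p,np.array([.4153,.1589]),-5.2);print(q[:5])
for a in axles(d,p,im,O,(.03,.12),(.3,.55,-.2,.1)):print(a)
E
```

```text
[0.57170497 0.11775965 0.34446906] [-173.71373316    0.49994021  -84.57838699] [ 32.46379125   4.78281694  -5.95181319   2.51462929 -73.4515467
 -27.663553  ]
[(0.88, array([0.6243, 0.1359, 0.1878])), (0.32, array([0.4305, 0.0063, 0.0533]))]
(array([0.4835, 0.007 , 0.0508]), 148)
(array([0.3818, 0.0027, 0.0504]), 90)
(array([ 0.3902, -0.1091,  0.0507]), 91)
(array([ 0.4915, -0.1045,  0.0507]), 162)
[(0.81, array([0.4141, 0.1623, 0.0038]))] []
(np.float64(-4.699999999999999), 372, (np.float64(-0.024494842626607755), 185), (np.float64(0.023321096613068436), 187), array([-0.0769474 ,  0.07747049]))
(array([0.4809, 0.0064, 0.0502]), 207)
(array([ 0.4895, -0.1053,  0.0505]), 212)
(array([ 0.3878, -0.1099,  0.0503]), 207)
(array([0.3791, 0.0019, 0.0504]), 218)
(array([0.4207, 0.0203, 0.049 ]), 35)
(array([ 0.4288, -0.1273,  0.0493]), 37)
```

Both orange rollers are confirmed seated by the side and top cameras. The tool has picked up about 6° of tilt, so I'll see how moves change it before pinching.

>>> send_rows --motion '[{"travel": [0,0.04,0],"spin": 0},{"travel": [0,0.04,0],"spin": 0},{"travel": [0,0,0],"spin": 0},{"travel": [0,0,0],"spin": 0}]'

```text
time_s: 26.03
tcp_pos: [0.4902, 0.1102, 0.3325]
eef_rot: [-174.0, 0.4, -85.4]
contact_force: [0.3, -0.6, 0.6]
gripper_width: 0.0877
```

>>> send_rows --motion '[{"travel": [0,-0.02,0],"spin": 0},{"travel": [0,-0.02,0],"spin": 0},{"travel": [0,-0.02,0],"spin": 0},{"travel": [0,-0.02,0],"spin": 0},{"travel": [0,0,0],"spin": 0}]'

```text
time_s: 26.45
tcp_pos: [0.5727, 0.1169, 0.3443]
eef_rot: [-173.6, 0.7, -85.6]
contact_force: [0.3, -0.2, 0.5]
gripper_width: 0.0871
```

>>> send_rows --motion '[{"travel": [0,0,-0.04],"spin": 0},{"travel": [0,0,-0.04],"spin": 0},{"travel": [0,0,0],"spin": 0}]'

```text
time_s: 26.7
tcp_pos: [0.5648, 0.1143, 0.4222]
eef_rot: [-174.1, 0.4, -85.9]
contact_force: [0.6, -0.5, 0.7]
gripper_width: 0.0877
```

>>> send_rows --motion '[{"travel": [0,0,0.02],"spin": 0},{"travel": [0,0,0.02],"spin": 0},{"travel": [0,0,0.02],"spin": 0},{"travel": [0,0,0.02],"spin": 0},{"travel": [0,0,0],"spin": 0}]'

```text
time_s: 27.12
tcp_pos: [0.5764, 0.1164, 0.3453]
eef_rot: [-173.6, 0.7, -86.2]
contact_force: [-0.7, -0.3, -1.3]
gripper_width: 0.0877
```

>>> send_rows --motion '[{"travel": [0,0,-0.004],"spin": 0},{"travel": [0,0,-0.004],"spin": 0},{"travel": [0,0,-0.004],"spin": 0},{"travel": [0,0,-0.004],"spin": 0},{"travel": [0,0,-0.004],"spin": 0}]'

```text
time_s: 27.53
tcp_pos: [0.5751, 0.1158, 0.3705]
eef_rot: [-173.4, 0.7, -86.3]
contact_force: [-0.5, -0.4, -0.3]
gripper_width: 0.0874
```

>>> send_rows --motion '[{"travel": [0,0.004,0],"spin": 0},{"travel": [0,0.004,0],"spin": 0},{"travel": [0,0.004,0],"spin": 0},{"travel": [0,0.004,0],"spin": 0},{"travel": [0,0.004,0],"spin": 0}]'

```text
time_s: 27.95
tcp_pos: [0.5544, 0.1147, 0.3716]
eef_rot: [-173.2, 0.8, -86.3]
contact_force: [-0.4, 0.1, -0.1]
gripper_width: 0.0876
```

>>> send_rows --motion '[{"travel": [0,-0.004,0],"spin": 0},{"travel": [0,-0.004,0],"spin": 0},{"travel": [0,-0.004,0],"spin": 0},{"travel": [0,-0.004,0],"spin": 0},{"travel": [0,-0.004,0],"spin": 0}]'

```text
time_s: 28.37
tcp_pos: [0.5743, 0.116, 0.3744]
eef_rot: [-173.1, 0.9, -86.3]
contact_force: [0.3, -1.0, -0.2]
gripper_width: 0.0878
```

>>> send_rows --motion '[{"travel": [0,0,0.004],"spin": 0},{"travel": [0,0,0.004],"spin": 0},{"travel": [0,0,0.004],"spin": 0},{"travel": [0,0,0.004],"spin": 0},{"travel": [0,0,0.004],"spin": 0}]'

```text
time_s: 28.78
tcp_pos: [0.5786, 0.1166, 0.3518]
eef_rot: [-173.2, 0.8, -86.3]
contact_force: [0.4, 0.5, -0.1]
gripper_width: 0.0879
```

>>> send_rows --motion '[{"travel": [-0.018,-0.026,0],"spin": -1.9},{"travel": [0,0,0.04],"spin": 0},{"travel": [0,0,0.04],"spin": 0},{"travel": [0,0,0.02],"spin": 0},{"travel": [0,0,0],"spin": 0}]'

```text
time_s: 29.2
tcp_pos: [0.6172, 0.1397, 0.2535]
eef_rot: [-172.9, 0.7, -84.3]
contact_force: [-0.5, -0.4, -0.8]
gripper_width: 0.0874
```

>>> send_rows --motion '[{"travel": [0,0,0],"spin": 0},{"travel": [0,0,0],"spin": 0}]'

```text
time_s: 29.37
tcp_pos: [0.6168, 0.1393, 0.2531]
eef_rot: [-173.0, 0.6, -84.3]
contact_force: [-0.2, 0.1, 0.5]
gripper_width: 0.0879
```

>>> send_rows --motion '[{"travel": [0.002,0.002,0.035],"spin": 0},{"travel": [0,0,0.03],"spin": 0},{"travel": [0,0,0.008],"spin": 0},{"travel": [0,0,0],"spin": 0}]'

```text
time_s: 29.7
tcp_pos: [0.6284, 0.1406, 0.1887]
eef_rot: [-172.2, 0.9, -84.2]
contact_force: [-0.1, -0.3, -0.1]
gripper_width: 0.0875
```

>>> send_rows --motion '[{"travel": [0,0,0],"spin": 0},{"travel": [0,0,0],"spin": 0},{"travel": [0,0,0],"spin": 0},{"travel": [0,0,0],"spin": 0}]' --gripper -1 --squeeze 35

```text
time_s: 30.03
tcp_pos: [0.631, 0.1417, 0.1963]
eef_rot: [-171.7, 1.0, -84.2]
contact_force: [0.2, 0.4, -0.9]
gripper_width: 0.0665
```

>>> send_rows --motion '[{"travel": [0,0,0],"spin": 0},{"travel": [0,0,0],"spin": 0},{"travel": [0,0,0],"spin": 0},{"travel": [0,0,0],"spin": 0}]'

```text
time_s: 30.37
tcp_pos: [0.6233, 0.14, 0.1947]
eef_rot: [-172.5, 1.0, -84.3]
contact_force: [8.6, -0.7, -9.2]
gripper_width: 0.0496
```

Too shallow on the tab (9 mm of overlap), so I'll reopen and go lower.

>>> send_rows --motion '[{"travel": [0,0,0],"spin": 0},{"travel": [0,0,0],"spin": 0},{"travel": [0,0,0],"spin": 0},{"travel": [0,0,0],"spin": 0}]' --gripper 0.6

```text
time_s: 30.7
tcp_pos: [0.6249, 0.1405, 0.1969]
eef_rot: [-172.3, 1.0, -84.3]
contact_force: [-0.3, -0.0, -0.4]
gripper_width: 0.0682
```

>>> send_rows --motion '[{"travel": [0,0.001,0.015],"spin": 0},{"travel": [0,0,0.005],"spin": 0},{"travel": [0,0,0],"spin": 0}]'

```text
time_s: 30.95
tcp_pos: [0.628, 0.1416, 0.1789]
eef_rot: [-172.0, 1.1, -84.3]
contact_force: [0.3, 0.1, -0.3]
gripper_width: 0.0698
```

>>> send_rows --motion '[{"travel": [0.002,0.003,0.006],"spin": 0},{"travel": [0,0,0],"spin": 0},{"travel": [0,0,0],"spin": 0},{"travel": [0,0,0],"spin": 0},{"travel": [0,0,0],"spin": 0}]' --gripper -1

```text
time_s: 31.37
tcp_pos: [0.625, 0.1391, 0.1725]
eef_rot: [-172.1, 1.0, -84.3]
contact_force: [5.2, 0.3, -2.8]
gripper_width: 0.0528
```

>>> send_rows --motion '[{"travel": [0,0,0],"spin": 0},{"travel": [0,0,0],"spin": 0}]'

```text
time_s: 31.53
tcp_pos: [0.625, 0.1391, 0.1725]
eef_rot: [-172.2, 1.0, -84.3]
contact_force: [0.8, -0.6, -0.6]
gripper_width: 0.0526
```

>>> send_rows --motion '[{"travel": [0.012,0,0],"spin": 0},{"travel": [0.012,0,0],"spin": 0},{"travel": [0.012,0,0],"spin": 0},{"travel": [0.012,0,0],"spin": 0},{"travel": [0.012,0,0],"spin": 0}]'

```text
time_s: 31.95
tcp_pos: [0.631, 0.0801, 0.1725]
eef_rot: [-172.1, 1.2, -84.1]
contact_force: [-0.7, 3.8, 2.1]
gripper_width: 0.0523
```

>>> send_rows --motion '[{"travel": [0.012,0,0],"spin": 0},{"travel": [0.008,0,0],"spin": 0},{"travel": [0,0,0],"spin": 0},{"travel": [0,0,0],"spin": 0}]'

```text
time_s: 32.28
tcp_pos: [0.6337, 0.0538, 0.1725]
eef_rot: [-172.1, 1.2, -84.3]
contact_force: [0.3, 2.5, 2.5]
gripper_width: 0.0525
```

>>> send_rows --motion '[{"travel": [0.006,0,0],"spin": 0},{"travel": [0.005,0,0],"spin": 0},{"travel": [0,0,0],"spin": 0}]'

```text
time_s: 32.53
tcp_pos: [0.6349, 0.0416, 0.1725]
eef_rot: [-172.1, 1.1, -84.3]
contact_force: [0.1, 0.1, 1.3]
gripper_width: 0.0527
```

>>> send_rows --motion '[{"travel": [0,0,0],"spin": 0},{"travel": [0,0,0],"spin": 0},{"travel": [0,0,0],"spin": 0},{"travel": [0,0,0],"spin": 0},{"travel": [0,0,0],"spin": 0}]'

```text
time_s: 32.95
tcp_pos: [0.635, 0.0414, 0.1725]
eef_rot: [-172.1, 1.0, -84.3]
contact_force: [0.3, 0.1, 2.1]
gripper_width: 0.0524
```

>>> send_rows --motion '[{"travel": [0,0,0],"spin": 0},{"travel": [0,0,0],"spin": 0},{"travel": [0,0,0],"spin": 0},{"travel": [0,0,0],"spin": 0},{"travel": [0,0,0],"spin": 0}]'

```text
time_s: 33.37
tcp_pos: [0.635, 0.0414, 0.1725]
eef_rot: [-172.1, 1.0, -84.3]
contact_force: [0.6, -0.2, 2.5]
gripper_width: 0.0525
```

```bash
python3 - <<'E'
from h import *
im,d,p=shot("side","s7");print(find("side","gate_handle",p),find("side","green_1",p))
for a in axles(d,p,im,G,(.01,.12),(.55,.75,-.1,.2),110):print(a)
im,d,p=shot("top");print(find("top","green_1",p))
E
```

```text
[(0.79, array([0.6348, 0.0423, 0.1881])), (0.39, array([0.6103, 0.2491, 0.1536]))] [(0.76, array([0.6336, 0.0259, 0.0367])), (0.58, array([ 0.6407, -0.008 ,  0.0293]))]
(array([ 0.7069, -0.0207,  0.0482]), 82)
(array([0.6853, 0.0312, 0.0374]), 181)
(array([0.5833, 0.0207, 0.0372]), 129)
(array([ 0.589 , -0.0163,  0.0315]), 117)
(array([ 0.6909, -0.007 ,  0.0317]), 41)
[]
```

View pics/s7.png

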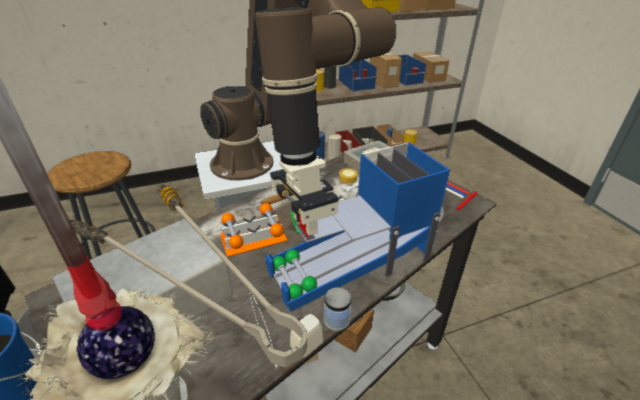

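Both green rollers queue at the foot (balls (279,262)/(292,257) and (296,291)/(309,284)), and the orange ones still lie in their rack. Shutting.

>>> send_rows --motion '[{"travel": [-0.018,0,0],"spin": 0},{"travel": [-0.018,0,0],"spin": 0},{"travel": [-0.018,0,0],"spin": 0},{"travel": [-0.018,0,0],"spin": 0},{"travel": [-0.015,0,0],"spin": 0}]'

```text
time_s: 34.03
tcp_pos: [0.6264, 0.1248, 0.1725]
eef_rot: [-172.2, 0.7, -84.6]
contact_force: [3.0, -3.0, 1.0]
gripper_width: 0.0526
```

>>> send_rows --motion '[{"travel": [-0.007,0,0],"spin": 0},{"travel": [-0.005,0,0],"spin": 0},{"travel": [-0.005,0,0],"spin": 0}]'

```text
time_s: 34.28
tcp_pos: [0.6246, 0.1406, 0.1725]
eef_rot: [-172.3, 0.4, -84.5]
contact_force: [16.3, -37.2, -3.9]
gripper_width: 0.0524
```

>>> send_rows --motion '[{"travel": [0.001,0,0],"spin": 0},{"travel": [0,0,0],"spin": 0},{"travel": [0,0,0],"spin": 0},{"travel": [0,0,0],"spin": 0},{"travel": [0,0,0],"spin": 0}]' --gripper 1

```text
time_s: 34.7
tcp_pos: [0.6259, 0.139, 0.1724]
eef_rot: [-172.2, 0.5, -84.5]
contact_force: [-0.0, 0.7, -0.7]
gripper_width: 0.0802
```

>>> send_rows --motion '[{"travel": [0,0,-0.035],"spin": 0},{"travel": [0,0,-0.04],"spin": 0},{"travel": [0.037,0,-0.02],"spin": 0},{"travel": [0.04,0,0],"spin": 0},{"travel": [0.04,0,0],"spin": 0}]'

```text
time_s: 35.12
tcp_pos: [0.6243, 0.0247, 0.2687]
eef_rot: [-172.2, 0.5, -83.9]
contact_force: [0.3, 0.1, -0.1]
gripper_width: 0.0875
```

>>> send_rows --motion '[{"travel": [0.025,0,0],"spin": 7},{"travel": [0,0,0],"spin": 7},{"travel": [0,0,0],"spin": 7},{"travel": [0,0,0],"spin": 7},{"travel": [0,0,0],"spin": 7}]' --gripper -0.45

```text
time_s: 35.53
tcp_pos: [0.6281, -0.0082, 0.2719]
eef_rot: [-173.6, 5.3, -119.4]
contact_force: [-1.5, 0.5, -0.1]
gripper_width: 0.0597
```

>>> send_rows --motion '[{"travel": [0,0,0],"spin": 7},{"travel": [0,0,0],"spin": 7},{"travel": [0,0,0],"spin": 7},{"travel": [0,0,0],"spin": 7},{"travel": [0,0,0],"spin": 7}]'

```text
time_s: 35.95
tcp_pos: [0.6286, -0.0077, 0.2726]
eef_rot: [-178.0, 8.2, -155.3]
contact_force: [0.1, -0.5, 0.3]
gripper_width: 0.0275
```

>>> send_rows --motion '[{"travel": [0,0,0],"spin": 7},{"travel": [0,0,0],"spin": 7},{"travel": [0,0,0],"spin": 5},{"travel": [0,0,0],"spin": 0}]'

```text
time_s: 36.28
tcp_pos: [0.6289, -0.0066, 0.273]
eef_rot: [179.0, 8.5, -175.4]
contact_force: [-0.1, 0.1, -0.2]
gripper_width: 0.0238
```

```bash
python3 - <<'E'
from h import *
s=r.get_state();print(s["tcp_pos"],s["eef_rot"],s["gripper_width"],R.from_euler('xyz',s["eef_rot"],degrees=True).as_matrix().round(3).tolist())
im,d,p=shot("wrist")
for a in axles(d,p,im,G,(.01,.12),(.5,.8,-.1,.15),110):print(a)
im,d,p=shot("side");print(find("side","gate_handle",p))
E
```

```text
[ 0.62894075 -0.00661567  0.27300734] [ 178.98559683    8.49504005 -175.41068711] 0.02383669160523397 [[-0.986, -0.083, 0.146], [-0.079, 0.996, 0.029], [-0.148, 0.018, -0.989]]
(array([0.6845, 0.0311, 0.0377]), 561)
(array([0.5829, 0.0206, 0.0376]), 755)
(array([ 0.6899, -0.0057,  0.0317]), 489)
(array([ 0.5886, -0.0161,  0.0317]), 668)
[(0.91, array([0.6277, 0.1392, 0.1891]))]
```

>>> send_rows --motion '[{"travel": [0.026,-0.011,0.02],"spin": -1.2},{"travel": [0,0,0.04],"spin": 0},{"travel": [0,0,0.04],"spin": 0},{"travel": [0,0,0.04],"spin": 0},{"travel": [0,0,0.02],"spin": 0}]'

```text
time_s: 36.85
tcp_pos: [0.6334, -0.0147, 0.1154]
eef_rot: [179.3, 9.6, -172.8]
contact_force: [-0.5, 0.2, -0.3]
gripper_width: 0.024
```

>>> send_rows --motion '[{"travel": [0,0,0],"spin": 0},{"travel": [0,0,0],"spin": 0}]'

```text
time_s: 37.02
tcp_pos: [0.6308, -0.0153, 0.1099]
eef_rot: [179.4, 9.1, -172.5]
contact_force: [-0.5, -0.2, 1.6]
gripper_width: 0.024
```

>>> send_rows --motion '[{"travel": [0.004,0,0],"spin": 1.7},{"travel": [0,0,0.02],"spin": 0},{"travel": [0,0,0.02],"spin": 0},{"travel": [0,0,0],"spin": 0},{"travel": [0,0,0],"spin": 0}]'

```text
time_s: 37.43
tcp_pos: [0.6383, -0.0134, 0.0786]
eef_rot: [179.2, 9.7, -173.9]
contact_force: [-0.3, 0.4, 0.9]
gripper_width: 0.0242
```

>>> send_rows --motion '[{"travel": [0.007,0,0.01],"spin": 0.3},{"travel": [0,0,0.015],"spin": 0},{"travel": [0,0,0.015],"spin": 0},{"travel": [0,0,0],"spin": 0},{"travel": [0,0,0],"spin": 0}]'

```text
time_s: 37.85
tcp_pos: [0.6442, -0.0115, 0.0494]
eef_rot: [179.1, 10.6, -173.9]
contact_force: [0.5, -0.1, 0.5]
gripper_width: 0.0244
```

>>> send_rows --motion '[{"travel": [0.008,-0.002,0],"spin": 0.3},{"travel": [0,0,0.016],"spin": 0},{"travel": [0,0,0.014],"spin": 0},{"travel": [0,0,0],"spin": 0}]'

```text
time_s: 38.18
tcp_pos: [0.6441, -0.0129, 0.0257]
eef_rot: [179.0, 11.1, -174.2]
contact_force: [-1.1, -0.8, 0.8]
gripper_width: 0.0236
```

>>> send_rows --motion '[{"travel": [0.004,0,0.006],"spin": 0},{"travel": [0,0,0],"spin": 0}]'

```text
time_s: 38.35
tcp_pos: [0.6413, -0.0132, 0.0209]
eef_rot: [178.9, 11.3, -174.2]
contact_force: [-0.6, -1.5, -0.5]
gripper_width: 0.0245
```

>>> send_rows --motion '[{"travel": [0,0,0.0],"spin": 0},{"travel": [0,0,0.0],"spin": 0},{"travel": [0,0,0.0],"spin": 0},{"travel": [0,0,0.0],"spin": 0}]' --gripper -1 --squeeze 45

```text
time_s: 38.68
tcp_pos: [0.6411, -0.0102, 0.0232]
eef_rot: [178.8, 11.4, -174.2]
contact_force: [-1.2, -1.1, -1.7]
gripper_width: 0.0097
```

>>> send_rows --motion '[{"travel": [0,0,-0.02],"spin": 0},{"travel": [0,0,-0.03],"spin": 0},{"travel": [0,0,-0.035],"spin": 0},{"travel": [0,0,-0.04],"spin": 0},{"travel": [0,0,-0.03],"spin": 0}]'

```text
time_s: 39.1
tcp_pos: [0.6053, -0.0169, 0.1722]
eef_rot: [178.9, 10.5, -174.2]
contact_force: [1.6, -0.8, -2.2]
gripper_width: 0.0098
```

```bash
python3 - <<'E'
from h import *
s=r.get_state();print(s["tcp_pos"],s["eef_rot"],s["gripper_width"])
for cam in("wrist","side"):
  im,d,p=shot(cam,"x8"+cam); print(find(cam,"green_rack",p))
  for a in axles(d,p,im,G,(.01,.3),(.5,.8,-.2,.15),110):print(a)
E
```

```text
[ 0.60533091 -0.01686385  0.17221872] [ 178.85857114   10.4627862  -174.16533644] 0.009844122550070554
[]
(array([ 0.5526, -0.0223,  0.1821]), 5472)
(array([ 0.6567, -0.0116,  0.1893]), 104)
(array([ 0.6885, -0.0059,  0.0324]), 39)
[(0.73, array([ 0.4164,  0.1658, -0.0055]))]
(array([ 0.6572, -0.0118,  0.1844]), 216)
(array([ 0.6888, -0.0062,  0.0314]), 158)
(array([ 0.5873, -0.0167,  0.0311]), 115)
```

>>> send_rows --motion '[{"travel": [0.0065,0.035,-0.02],"spin": 0},{"travel": [0.0065,0.035,-0.02],"spin": 0},{"travel": [0.0065,0.035,-0.02],"spin": 0},{"travel": [0.0065,0.035,-0.02],"spin": 5},{"travel": [0,0,0],"spin": 5.5}]'

```text
time_s: 39.72
tcp_pos: [0.5462, 0.1176, 0.2396]
eef_rot: [177.3, 9.2, 174.5]
contact_force: [1.4, -0.4, -2.0]
gripper_width: 0.0095
```

>>> send_rows --motion '[{"travel": [0,0,0],"spin": 0},{"travel": [0,0,0],"spin": 0}]'

```text
time_s: 39.88
tcp_pos: [0.5445, 0.1196, 0.2373]
eef_rot: [177.3, 9.0, 174.6]
contact_force: [0.1, -0.4, -2.1]
gripper_width: 0.0096
```

```bash
python3 - <<'E'
from h import *
s=r.get_state();print(s["tcp_pos"],s["eef_rot"],s["gripper_width"])
im,d,p=shot("wrist","w9"); print(find("wrist","green_rack",p))
for a in axles(d,p,im,G,(.15,.4),(.4,.8,-.2,.3),110):print(a)
q=rack(d,p,np.array([.4155,.160]),-4.7);print(q[:5])
for lo,hi in((-.03,-.015),(.015,.03)):
    m=(q[6]>lo)&(q[6]<hi)&(q[5][:,2]>.05);print(np.histogram(q[7][m]*1000,np.arange(-90,91,5))[0])
E
```

```text
[0.54448867 0.11955265 0.23730581] [177.34875814   9.02253982 174.64189135] 0.009556846141612906
[(0.9, array([ 0.4143,  0.1574, -0.0033]))]
(array([0.4919, 0.1239, 0.2485]), 5445)
(array([0.5962, 0.1143, 0.2532]), 101)
(np.float64(-4.949999999999999), 1159, (np.float64(nan), 0), (np.float64(0.024759679821541026), 1159), array([-0.07744984,  0.07275511]))
[0 0 0 0 0 0 0 0 0 0 0 0 0 0 0 0 0 0 0 0 0 0 0 0 0 0 0 0 0 0 0 0 0 0 0 0]
[ 0  0  0 28 46 30  0  1 30 47 19  0  0  0 25 37 30  0  0 30 44 26  0  0
  0 21 26 25  0  0 21 49 33  0  0  0]
  return _methods._mean(a, axis=axis, dtype=dtype,
  ret = ret.dtype.type(ret / rcount)
```

>>> send_rows --motion '[{"travel": [0.0296,0.0155,0],"spin": 0},{"travel": [0.0296,0.0155,0],"spin": 0},{"travel": [0.0296,0.0155,0],"spin": 0},{"travel": [0.0296,0.0155,0.01],"spin": 0},{"travel": [0.0296,0.0155,0.02],"spin": 0}]'

```text
time_s: 40.4
tcp_pos: [0.4128, 0.2058, 0.1841]
eef_rot: [177.7, 8.9, 174.3]
contact_force: [0.1, 0.5, -1.9]
gripper_width: 0.0096
```

>>> send_rows --motion '[{"travel": [0,0,0.03],"spin": 0},{"travel": [0,0,0.02],"spin": 0},{"travel": [0,0,0],"spin": 0},{"travel": [0,0,0],"spin": 0}]'

```text
time_s: 40.73
tcp_pos: [0.4154, 0.2053, 0.1279]
eef_rot: [178.1, 8.7, 174.9]
contact_force: [0.2, -0.4, -1.1]
gripper_width: 0.0098
```

>>> send_rows --motion '[{"travel": [-0.001,0.0095,0.02],"spin": 0},{"travel": [0,0,0.02],"spin": 0},{"travel": [0,0,0],"spin": 0},{"travel": [0,0,0],"spin": 0}]'

```text
time_s: 41.07
tcp_pos: [0.4272, 0.2145, 0.0913]
eef_rot: [178.1, 8.8, 174.8]
contact_force: [0.0, 0.6, -2.0]
gripper_width: 0.0098
```

```bash
python3 - <<'E'
from h import *
s=r.get_state();print(s["tcp_pos"],s["eef_rot"])
for cam in("wrist","side"):
  im,d,p=shot(cam)
  for a in axles(d,p,im,G,(.07,.14),(.3,.54,.1,.3),110):print(cam,a)
E
```

```text
[0.42724551 0.21448869 0.09130542] [178.05221864   8.79542934 174.8104966 ]
wrist (array([0.3747, 0.2189, 0.1027]), 5585)
wrist (array([0.4792, 0.2095, 0.1081]), 110)
side (array([0.4767, 0.2095, 0.0979]), 78)
```

>>> send_rows --motion '[{"travel": [0.007,0,0],"spin": 0},{"travel": [0.002,0,0.014],"spin": 0},{"travel": [0.002,0,0.014],"spin": 0},{"travel": [0,0,0],"spin": 0}]'

```text
time_s: 41.5
tcp_pos: [0.4217, 0.2182, 0.0671]
eef_rot: [177.5, 9.1, 174.6]
contact_force: [-1.4, -1.0, -2.9]
gripper_width: 0.0096
```

>>> send_rows --motion '[{"travel": [0.001,-0.003,0],"spin": 0},{"travel": [0.002,0,0.012],"spin": 0},{"travel": [0,0,0.004],"spin": 0},{"travel": [0,0,0],"spin": 0}]'

```text
time_s: 41.83
tcp_pos: [0.4215, 0.2168, 0.0546]
eef_rot: [177.3, 9.3, 174.7]
contact_force: [-0.1, 0.8, -2.2]
gripper_width: 0.0095
```

>>> send_rows --motion '[{"travel": [0.001,-0.001,0.008],"spin": 0},{"travel": [0.001,0,0.007],"spin": 0},{"travel": [0,0,0.003],"spin": 0},{"travel": [0,0,0],"spin": 0}]'

```text
time_s: 42.17
tcp_pos: [0.4238, 0.2164, 0.0414]
eef_rot: [177.2, 9.6, 174.6]
contact_force: [-0.1, 1.3, -0.4]
gripper_width: 0.0098
```

```bash
python3 - <<'E'
from h import *
s=r.get_state();print(s["tcp_pos"],s["eef_rot"])
for cam in("wrist","side"):
  im,d,p=shot(cam)
  for a in axles(d,p,im,G,(.035,.1),(.3,.54,.17,.3),110):print(cam,a)
E
```

```text
[0.42384933 0.21638672 0.0414488 ] [177.19476149   9.59553217 174.63680337]
wrist (array([0.3709, 0.2207, 0.0519]), 5529)
wrist (array([0.4555, 0.2136, 0.0416]), 84)
```

>>> send_rows --motion '[{"travel": [0,0,0.004],"spin": 0},{"travel": [0,0,0],"spin": 0}]'

```text
time_s: 42.43
tcp_pos: [0.4254, 0.2164, 0.0405]
eef_rot: [177.2, 9.8, 174.6]
contact_force: [-1.0, -0.8, -1.8]
gripper_width: 0.0095
```

>>> send_rows --motion '[{"travel": [0,0,0],"spin": 0},{"travel": [0,0,0],"spin": 0},{"travel": [0,0,0],"spin": 0},{"travel": [0,0,0],"spin": 0}]' --gripper -0.3

```text
time_s: 42.77
tcp_pos: [0.4266, 0.218, 0.0419]
eef_rot: [177.0, 9.9, 174.6]
contact_force: [-0.1, 0.8, 0.2]
gripper_width: 0.0286
```

>>> send_rows --motion '[{"travel": [0,0,-0.02],"spin": 0},{"travel": [0,0,-0.04],"spin": 0},{"travel": [0,0,-0.04],"spin": 0},{"travel": [0,0,-0.04],"spin": 0},{"travel": [0,0,-0.04],"spin": 0}]'

```text
time_s: 43.18
tcp_pos: [0.3908, 0.2076, 0.2163]
eef_rot: [178.0, 9.1, 174.8]
contact_force: [0.9, 1.0, 0.1]
gripper_width: 0.0307
```

```bash
python3 - <<'E'
from h import *
s=r.get_state();print(s["tcp_pos"],s["eef_rot"],R.from_euler('xyz',s["eef_rot"],degrees=True).as_matrix().round(3).tolist())
for cam in("wrist","side","top"):
  im,d,p=shot(cam,"x10"+cam)
  for a in axles(d,p,im,G,(.035,.1),(.3,.54,.05,.3),110):print(cam,a)
a=cv2.imread("pics/x10side.png")[150:270,210:370];b=cv2.imread("pics/x10top.png")[190:310,240:400]
cv2.imwrite("pics/x10.png",cv2.resize(np.hstack([a,b]),None,fx=2.5,fy=2.5))
E
```

```text
[0.3908412  0.20763807 0.21626982] [177.96491394   9.10813897 174.75051444] [[-0.983, 0.086, 0.161], [0.09, 0.996, 0.021], [-0.158, 0.035, -0.987]]
wrist (array([0.3718, 0.2205, 0.0513]), 1050)
wrist (array([0.4734, 0.2116, 0.0513]), 685)
side (array([0.3725, 0.2207, 0.051 ]), 70)
top (array([0.4717, 0.2107, 0.0502]), 197)
```

View pics/x10.png

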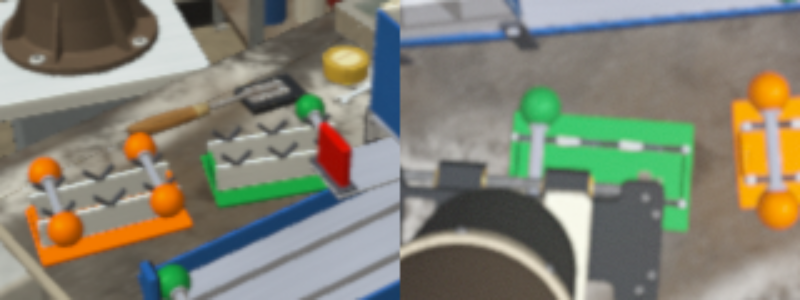

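The green roller is seated in the +56 saddles (balls z≈51 mm in all three cameras). The orange pair is undisturbed. Fetching the last one.

>>> send_rows --motion '[{"travel": [-0.0282,-0.0249,0],"spin": 0},{"travel": [-0.0282,-0.0249,0],"spin": 0},{"travel": [-0.0282,-0.0249,0],"spin": 0},{"travel": [-0.0282,-0.0249,0],"spin": 0},{"travel": [-0.0282,-0.0249,0],"spin": 0}]' --gripper 0

```text
time_s: 43.75
tcp_pos: [0.5214, 0.076, 0.2339]
eef_rot: [177.4, 9.3, 175.8]
contact_force: [-0.0, 1.4, 0.9]
gripper_width: 0.0434
```

>>> send_rows --motion '[{"travel": [-0.0282,-0.0249,0],"spin": 0},{"travel": [-0.0282,-0.0249,0],"spin": 0},{"travel": [-0.02,-0.0249,0],"spin": -5.5},{"travel": [0,0,0],"spin": -5.5},{"travel": [0,0,0],"spin": 0}]'

```text
time_s: 44.17
tcp_pos: [0.5978, -0.0155, 0.2346]
eef_rot: [179.5, 9.1, -173.1]
contact_force: [-0.8, 0.7, -1.4]
gripper_width: 0.0439
```

```bash
python3 - <<'E'
from h import *
s=r.get_state();print(s["tcp_pos"],s["eef_rot"],R.from_euler('xyz',s["eef_rot"],degrees=True).as_matrix().round(3).tolist())
im,d,p=shot("wrist")
for a in axles(d,p,im,G,(.015,.1),(.5,.8,-.1,.1),110):print(a)
E
```

```text
[ 0.59776362 -0.01550622  0.23464143] [ 179.45730204    9.08379742 -173.05088627] [[-0.98, -0.122, 0.156], [-0.119, 0.992, 0.029], [-0.158, 0.009, -0.987]]
(array([ 0.6883, -0.0058,  0.0318]), 556)
(array([ 0.5866, -0.0162,  0.0318]), 784)
```

>>> send_rows --motion '[{"travel": [-0.007,-0.003,0.02],"spin": 1.1},{"travel": [0,0,0.04],"spin": 0},{"travel": [0,0,0.04],"spin": 0},{"travel": [0,0,0.04],"spin": 0},{"travel": [0,0,0],"spin": 0}]'

```text
time_s: 44.63
tcp_pos: [0.6267, -0.0103, 0.0933]
eef_rot: [179.0, 9.3, -175.4]
contact_force: [-1.0, -0.5, -1.8]
gripper_width: 0.044
```

>>> send_rows --motion '[{"travel": [0,0,0],"spin": 0},{"travel": [0,0,0],"spin": 0}]'

```text
time_s: 44.8
tcp_pos: [0.6249, -0.0091, 0.0921]
eef_rot: [179.1, 9.0, -175.5]
contact_force: [-0.6, -0.2, 0.1]
gripper_width: 0.0441
```

>>> send_rows --motion '[{"travel": [-0.002,-0.004,0.01],"spin": -1.2},{"travel": [0,0,0.02],"spin": 0},{"travel": [0,0,0.02],"spin": 0},{"travel": [0,0,0.008],"spin": 0},{"travel": [0,0,0],"spin": 0}]'

```text
time_s: 45.22
tcp_pos: [0.6428, -0.0072, 0.0476]
eef_rot: [179.1, 10.1, -174.2]
contact_force: [0.3, -0.1, 0.3]
gripper_width: 0.0434
```

>>> send_rows --motion '[{"travel": [0.008,-0.0045,0],"spin": 0},{"travel": [0.001,0,0.014],"spin": 0},{"travel": [0.001,0,0.012],"spin": 0},{"travel": [0,0,0],"spin": 0}]'

```text
time_s: 45.55
tcp_pos: [0.64, -0.0112, 0.0272]
eef_rot: [179.0, 10.6, -174.2]
contact_force: [-0.6, 0.2, 0.2]
gripper_width: 0.0432
```

>>> send_rows --motion '[{"travel": [0.001,0,0.007],"spin": 0},{"travel": [0,0,0],"spin": 0}]'

```text
time_s: 45.72
tcp_pos: [0.6404, -0.0112, 0.0213]
eef_rot: [179.0, 10.7, -174.2]
contact_force: [-0.3, 0.3, 0.1]
gripper_width: 0.0434
```

>>> send_rows --motion '[{"travel": [0,0,0.0],"spin": 0},{"travel": [0,0,0.0],"spin": 0},{"travel": [0,0,0.0],"spin": 0},{"travel": [0,0,0.0],"spin": 0},{"travel": [0,0,0.0],"spin": 0}]' --gripper -1

```text
time_s: 46.13
tcp_pos: [0.6412, -0.0111, 0.0229]
eef_rot: [179.0, 10.8, -174.2]
contact_force: [-0.9, 0.2, -0.2]
gripper_width: 0.0161
```

>>> send_rows --motion '[{"travel": [0,0,0.0],"spin": 0},{"travel": [0,0,0.0],"spin": 0},{"travel": [0,0,0.0],"spin": 0}]'

```text
time_s: 46.38
tcp_pos: [0.6412, -0.0106, 0.023]
eef_rot: [179.0, 10.8, -174.2]
contact_force: [0.3, -1.1, -0.6]
gripper_width: 0.0098
```

>>> send_rows --motion '[{"travel": [0,0,-0.02],"spin": 0},{"travel": [0,0,-0.03],"spin": 0},{"travel": [0,0,-0.035],"spin": 0},{"travel": [0,0,-0.04],"spin": 0},{"travel": [0,0,-0.03],"spin": 0}]'

```text
time_s: 46.8
tcp_pos: [0.6082, -0.0169, 0.1706]
eef_rot: [179.1, 9.9, -174.2]
contact_force: [0.6, 0.5, -0.9]
gripper_width: 0.0097
```

```bash
python3 - <<'E'
from h import *
s=r.get_state();print(s["tcp_pos"],s["eef_rot"],s["gripper_width"])
for cam in("wrist","side"):
  im,d,p=shot(cam)
  for a in axles(d,p,im,G,(.01,.3),(.5,.8,-.2,.1),110):print(cam,a)
E
```

```text
[ 0.60824547 -0.01692965  0.17055775] [ 179.10371462    9.92379149 -174.23139393] 0.009721483362519953
wrist (array([ 0.554 , -0.0224,  0.179 ]), 5405)
wrist (array([ 0.6581, -0.0121,  0.1869]), 144)
side (array([ 0.6582, -0.0123,  0.1855]), 223)
```

>>> send_rows --motion '[{"travel": [0.0285,0.0233,0],"spin": 0},{"travel": [0.0285,0.0233,0],"spin": 0},{"travel": [0.0285,0.0233,0],"spin": 0},{"travel": [0.0285,0.0233,0],"spin": 0},{"travel": [0.0285,0.0233,0],"spin": 0}]'

```text
time_s: 47.32
tcp_pos: [0.4596, 0.0848, 0.1482]
eef_rot: [179.1, 10.6, -174.7]
contact_force: [-0.2, 2.0, -0.7]
gripper_width: 0.0096
```

>>> send_rows --motion '[{"travel": [0.02,0.0233,0],"spin": 5.3},{"travel": [0,0,0],"spin": 5.3},{"travel": [0,0,0],"spin": 0},{"travel": [0,0,0],"spin": 0}]'

```text
time_s: 47.65
tcp_pos: [0.4314, 0.1052, 0.1418]
eef_rot: [177.3, 10.0, 175.1]
contact_force: [0.0, 0.0, -2.2]
gripper_width: 0.0095
```

>>> send_rows --motion '[{"travel": [0.026,-0.0045,0],"spin": 0},{"travel": [0,0,0.023],"spin": 0},{"travel": [0,0,0.023],"spin": 0},{"travel": [0,0,0],"spin": 0},{"travel": [0,0,0],"spin": 0}]'

```text
time_s: 48.07
tcp_pos: [0.4163, 0.1044, 0.0935]
eef_rot: [177.1, 10.3, 175.7]
contact_force: [0.8, -0.0, -0.6]
gripper_width: 0.0098
```

```bash
python3 - <<'E'
from h import *
s=r.get_state();print(s["tcp_pos"],s["eef_rot"],s["gripper_width"])
for cam in("wrist","side"):
  im,d,p=shot(cam)
  for a in axles(d,p,im,G,(.035,.14),(.3,.54,.0,.3),110):print(cam,a)
E
```

```text
[0.41634254 0.10437809 0.09346225] [177.05617706  10.32855674 175.65125857] 0.00983214074023359
wrist (array([0.3618, 0.1077, 0.1015]), 5553)
wrist (array([0.4662, 0.1004, 0.1113]), 143)
wrist (array([0.3715, 0.2206, 0.0513]), 3296)
wrist (array([0.4732, 0.2113, 0.0517]), 87)
side (array([0.4641, 0.1003, 0.1021]), 130)
side (array([0.372 , 0.2197, 0.0512]), 69)
```

>>> send_rows --motion '[{"travel": [0.005,-0.001,0],"spin": 0.4},{"travel": [0.002,0,0.014],"spin": 0},{"travel": [0.002,0,0.014],"spin": 0},{"travel": [0,0,0],"spin": 0}]'

```text
time_s: 48.5
tcp_pos: [0.4149, 0.1069, 0.0677]
eef_rot: [176.7, 10.6, 175.0]
contact_force: [-1.1, -0.1, -2.5]
gripper_width: 0.0097
```

>>> send_rows --motion '[{"travel": [0.002,-0.003,0],"spin": 0},{"travel": [0.002,0,0.012],"spin": 0},{"travel": [0,0,0.004],"spin": 0},{"travel": [0,0,0],"spin": 0}]'

```text
time_s: 48.83
tcp_pos: [0.4147, 0.1052, 0.054]
eef_rot: [176.6, 10.8, 175.0]
contact_force: [-0.5, 0.8, -1.6]
gripper_width: 0.0095
```

>>> send_rows --motion '[{"travel": [0.002,-0.001,0.009],"spin": 0},{"travel": [0.001,0,0.007],"spin": 0},{"travel": [0,0,0.004],"spin": 0},{"travel": [0,0,0],"spin": 0}]'

```text
time_s: 49.17
tcp_pos: [0.4209, 0.1043, 0.0408]
eef_rot: [176.5, 10.3, 175.0]
contact_force: [-3.9, 2.7, 1.3]
gripper_width: 0.0094
```

```bash
python3 - <<'E'
from h import *
s=r.get_state();print(s["tcp_pos"],s["eef_rot"])
for cam in("wrist","side"):
  im,d,p=shot(cam)
  for a in axles(d,p,im,G,(.035,.1),(.3,.54,.05,.17),110):print(cam,a)
E
```

```text
[0.42088692 0.10431063 0.04083682] [176.50671337  10.30311167 174.99033944]
wrist (array([0.3656, 0.1086, 0.0512]), 5667)
wrist (array([0.4696, 0.0995, 0.0568]), 144)
side (array([0.4677, 0.0995, 0.0507]), 122)
```

Seated (balls z≈51 mm). Releasing and withdrawing well clear.

>>> send_rows --motion '[{"travel": [0,0,0],"spin": 0},{"travel": [0,0,0],"spin": 0},{"travel": [0,0,0],"spin": 0},{"travel": [0,0,0],"spin": 0}]' --gripper -0.3

```text
time_s: 49.6
tcp_pos: [0.4229, 0.1053, 0.0418]
eef_rot: [176.4, 10.4, 174.9]
contact_force: [-2.8, 3.1, 0.0]
gripper_width: 0.0286
```

>>> send_rows --motion '[{"travel": [0,0,-0.02],"spin": 0},{"travel": [0,0,-0.04],"spin": 0},{"travel": [0,0,-0.04],"spin": 0},{"travel": [0,0,-0.04],"spin": 0},{"travel": [0,0,-0.04],"spin": 0}]'

```text
time_s: 50.02
tcp_pos: [0.3848, 0.094, 0.2167]
eef_rot: [177.2, 9.5, 175.1]
contact_force: [0.9, 1.3, -0.6]
gripper_width: 0.0307
```

>>> send_rows --motion '[{"travel": [-0.03,-0.01,-0.02],"spin": 0},{"travel": [-0.03,-0.02,-0.01],"spin": 0},{"travel": [-0.03,-0.02,0],"spin": 0},{"travel": [-0.03,-0.02,0],"spin": 0},{"travel": [0,0,0],"spin": 0}]'

```text
time_s: 50.43
tcp_pos: [0.4996, 0.0167, 0.2814]
eef_rot: [176.1, 10.9, 176.0]
contact_force: [-0.2, 1.1, 1.0]
gripper_width: 0.0305
```

```bash
python3 - <<'E'
from h import *
s=r.get_state();print(s["time_s"],s["tcp_pos"],s["eef_rot"],s["contact_force"])
for cam in("wrist","side","top"):
  im,d,p=shot(cam,"x12"+cam); print(cam,find(cam,"gate_handle",p),find(cam,"green_1",p),find(cam,"grey_1",p))
  for h,n in((G,'g'),(O,'o')):
    for a in axles(d,p,im,h,(.04,.1),(.3,.54,-.2,.3),110): print(cam,n,a) if a[1]>60 else 0
  if cam=="top":
    C=cloud(d,p); m=(d>0)&(C[...,2]>.1)&(C[...,2]<.3)&(abs(C[...,0]-.61)<.075)&(C[...,1]>.225)&(C[...,1]<.36)
    print("hopper tops",np.percentile(C[m][:,2],[5,50,95]))
    hs=cv2.cvtColor(im,cv2.COLOR_BGR2HSV); mm=((hs[...,0]<6)|(hs[...,0]>174))&(hs[...,1]>150)&(abs(C[...,0]-.62)<.08)&(abs(C[...,1]-.13)<.1)&(C[...,2]>.18)
    print("tab",mm.sum(),cv2.minAreaRect(C[mm][:,:2].astype(np.float32)*1000) if mm.sum()>10 else None)
a=cv2.imread("pics/x12side.png")[150:270,210:370];b=cv2.imread("pics/x12top.png")[190:310,280:460]
cv2.imwrite("pics/x12.png",cv2.resize(np.hstack([a,b]),None,fx=2.3,fy=2.3))
E
```

```text
50.4333 [0.49961442 0.01672064 0.28142675] [176.07464248  10.90447988 175.996921  ] [-0.17047036  1.10878949  0.95981061]
wrist [] [(0.79, array([0.4198, 0.1044, 0.0524])), (0.62, array([0.4193, 0.2152, 0.0503]))] []
wrist g (array([0.4676, 0.0996, 0.0513]), 744)
wrist g (array([0.4732, 0.2116, 0.0513]), 795)
wrist g (array([0.3657, 0.1085, 0.0514]), 487)
wrist g (array([0.3712, 0.2204, 0.0514]), 489)
wrist o (array([ 0.3895, -0.1093,  0.0513]), 1199)
wrist o (array([0.4829, 0.0072, 0.0513]), 772)
wrist o (array([0.3809, 0.0025, 0.0513]), 1157)
wrist o (array([ 0.4914, -0.1047,  0.0514]), 808)
side [(0.61, array([0.6243, 0.1361, 0.1895]))] [(0.68, array([0.4275, 0.2141, 0.0519])), (0.57, array([0.4178, 0.1031, 0.0529]))] []
side g (array([0.3726, 0.2199, 0.0508]), 70)
side g (array([0.3668, 0.1088, 0.0508]), 73)
side g (array([0.4679, 0.0994, 0.0506]), 124)
side o (array([ 0.3903, -0.1097,  0.0505]), 103)
side o (array([0.4831, 0.0072, 0.0507]), 147)
side o (array([ 0.4917, -0.1048,  0.0509]), 164)
side o (array([0.3812, 0.0026, 0.0504]), 97)
top [(0.68, array([0.6233, 0.1403, 0.1894]))] [(0.77, array([0.423 , 0.2155, 0.0519])), (0.56, array([0.4118, 0.1044, 0.0509]))] []
top g (array([0.472 , 0.2105, 0.0504]), 194)
top g (array([0.37  , 0.2198, 0.0502]), 160)
top g (array([0.4663, 0.0979, 0.0509]), 82)
hopper tops [0.15302778 0.20342366 0.27497686]
tab 130 ((621.0446166992188, 137.71336364746094), (48.0623893737793, 10.084403038024902), 5.912933826446533)
```

View pics/x12.png

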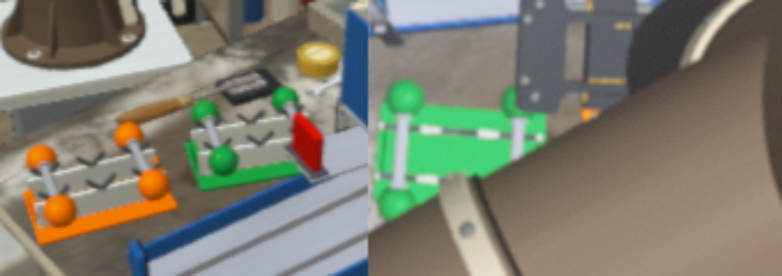

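View pics/x12wrist.png

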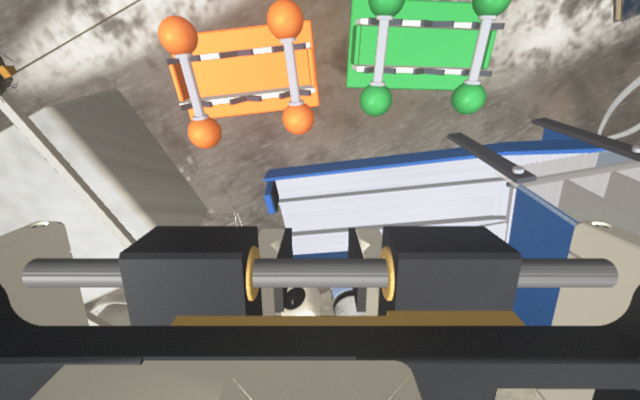

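All four rollers are seated with ball centres about 51 mm high. The tab reads (621.0,137.7) mm against (620.9,137.8) at the start, so the gate is shut. The ramp is empty. Handing in.

```bash
python3 -c "
from plant import r
print(r.close_job())"
```

```text
the job is handed in; nothing more can be done
None
```

I finished the job and handed it in at about 50 s of the 210 s allowed. The report gave no verdict.

**What I did**
- **Orange:** I pulled the gate out about 57 mm. Both orange rollers dropped and the greens stayed. I shut the gate and laid the rollers in the −56 and +56 saddles of the orange rack.
- **Green:** I pulled the gate out about 98 mm. Both green rollers dropped. I shut the gate and laid them in the −56 and +56 saddles of the green rack.
- **Not in this run:** I saw no third orange roller and no grey one. The front lane looked empty at the start.

**Last checks**
- **Rollers:** From the wrist camera, all eight ball centres were about 51 mm high, against 52 mm expected, with one ball outside each rail. The side and top cameras agreed to about 1 mm wherever they could see a ball. The ramp was empty.
- **Gate:** The red tab read within 0.2 mm of where it started. When I pushed it shut the second time, the force on the tool rose to about 41 N on the fingers' grip. That is far below the 120 N wrist limit; the 40 N limit is for the arm or gripper body, neither of which I saw touch anything.

**Disagreements**
- **Tool tilt:** The tool slowly picked up about 10° of tilt from the relative moves. Trial moves did not remove it, so I allowed for it.
- **Off-centre green roller:** The last green roller sits about 4–5 mm off the rack's middle by my estimate, which is close to the 5 mm play limit. It was still fully seated.

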